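# Load the pigment pots from the hook stand and send the carrier to the painting station

### The arm

A 7-joint arm with a two-finger parallel gripper is mounted at the origin on the work surface. World frame = base frame: x ahead of the robot, y to its left, z up, the work surface at z = 0. Lengths are in m, angles in rad, forces in N, time in s.
With the tool pointing down it reaches from about 0.35 to 0.9 m from the base axis. Payload 7.2 kg.
Tool frame: the origin (TCP) lies at the centre of the arm's flange, where the gripper is bolted on; the fingertips stand 173 mm ahead of it and the grasp point (between the pads) lies 155 mm ahead of it; z points along the fingers, y is the line along which they close (so a half turn about z gives the same grasp; the last joint's range is limited). The gripper opens to 85 mm and grips with 20 to 120 N. Pads are 22 mm wide; open, the fingers measure 114 mm over their backs; the gripper's body (76 mm by 85 mm) begins 54 mm behind the grasp point. The pads swing forward as they close: fully open they stand 13 mm farther back than shut.
Start: joints at [1.178, 0.411, -0.013, 1.596, 0.006, 1.134, -0.082], TCP at [0.199, -0.592, 0.405] pointing down, gripper open.
Joint ranges: [-2.95, 2.95], [-0.29, 1.99], [-1.47, 1.44], [0.14, 2.54], [-1.03, 4.17], [0.13, 1.85], [-2.86, 2.86]. Speed limits (rad/s): [2.39, 2.39, 3.01, 3.01, 3.14, 3.14, 3.14].

### API

Orientations are given as a unit quaternion [x, y, z, w].
In Python, from workcell import status, imaging, arm gives the robot as it stands.
- The arm moves only by the tool arm_command, never from a script. Its argument "plan" is a list of rows, each an object of numbers: "dx", "dy", "dz": the shift along the tool's x, y, z in units of 30 mm (1.0 is 30 mm); "ax", "ay", "az": the turn, a rotation vector about the tool's x, y, z in units of 6 degrees (1.0 is 6 degrees); "jaw": the opening, from 0 (shut) to 1 (fully open). A call has 1 to 5 rows; each row shifts and turns the commanded pose from where the row before left it, along the tool's axes as they then stand; what a row does not reach is not made up. A row lasts 1/12 s, in which the tool goes at most 41.7 mm and 7.16 degrees, less where a joint would pass 70% of its speed; a pose out of reach is approached as far as the arm can. A call with a number of a shift or a turn outside -1 to 1 is refused whole. A call with a gripper value outside its range is refused whole. The fingers move at their own pace and stop on an object; "force" is the grip in N (left out, the last holds). Time passes only in rows, so rows that do not move let the fingers close. It gives the time, the measured TCP pose, the force, the opening and the grip force at its end, in the units of the state.
- status.get_state(): the state, without advancing time (a new reading comes with each control period).
- imaging.capture(name): name is "scene" or "top" or "wrist"; returns the picture (400x640x3 uint8, blue, green, red); there is no depth.
- imaging.camera_info(name): a dict with "intrinsics" (3x3 intrinsics, pixels), "dist_coeffs" ([k1, k2, p1, p2, k3] as OpenCV has them; the pictures are not rectified), "extrinsics" (4x4, takes a point from camera to world coordinates). Camera axes: x right, y down, z forward; pixel columns grow to the right and rows downward; lengths in m; the calibration is good to about 2 mm. A picture is of the moment at which its call begins: read the wrist's pose just before it. camera_info takes no time and is no camera call; for the wrist camera it gives the pose at the moment of the call.
- arm.sign_off(): hands the job in; it is judged then, once.
Trained networks look in the newest picture that a camera, given by its name, has taken for a name from the list of things; names that differ only in an ending like _2 or _b are one class to them, and where a whole thing is asked for, a point or a joint stands for the part that bears it (a point fixed in the world has none). Each returns a list of dicts, best first, with "conf" (0 to 1); they miss things now and then, are a little off and sometimes report something else, mostly with a low value. They report only what shows in the picture. A call takes as long as a camera call. They do not tell look-alikes from the thing itself.
- imaging.search_frame(query, camera): "position" ([column, row] in pixels, amid what is visible of it).
- imaging.tip_of(query, camera): "position" ([column, row] in pixels: a listed point, or the origin of a listed thing).
The state is a dict: "clock": time; "joint_pos": joint angles; "qvel": joint speeds; "joint_efforts": joint torques, N m; "position": TCP position; "tool_rot": TCP orientation; "wrist_force": force on the tool from outside, world axes, zero at the start; "ft_torque": the same for the moment, N m; "opening": finger opening in m; "grasp_force": force on a finger pad.
Only numpy, scipy, OpenCV 4.12 (cv2) and the standard library are available. Lean on these libraries where they do the work, as an engineer would, in place of code of your own. Each camera call takes 0.05 s, during which the arm holds its last target. There are 200 camera calls.

### The job

Slide the carrier all the way to the yellow stop at the loading end and, while it stays there, lift the blue and red pigment pots off their hooks and also fetch the red one standing on the table, setting each upright in the bay of its own colour. Once every blue and red pot is loaded and let go, slide the carrier all the way to the green stop at the painting end with the pots still standing in it. Leave the white pot hanging on its hook and do not disturb the other things on the table.

Things in the scene. Friction and masses are not known exactly. Their poses are not given: they have to be found in the camera images.
- blue1: white pigment pot, blue lid, band and bar; 220 g, 125 tall, body radius 27, lid radius 29, lid top at 70. Origin: underside centre, z up. Rigid handle frame over the lid in its y-z plane: posts 40 apart outside, 28 inside (y), 12 deep (x), up to a bar from 115 to 125 high. Pinch the posts across y from above. Starts hung on a hook; may be absent (None).
- blue2: white pigment pot, blue lid, band and bar; 220 g, 125 tall, body radius 27, lid radius 29, lid top at 70. Origin: underside centre, z up. Rigid handle frame over the lid in its y-z plane: posts 40 apart outside, 28 inside (y), 12 deep (x), up to a bar from 115 to 125 high. Pinch the posts across y from above. Starts hung on a hook; may be absent (None).
- blue3: white pigment pot, blue lid, band and bar; 220 g, 125 tall, body radius 27, lid radius 29, lid top at 70. Origin: underside centre, z up. Rigid handle frame over the lid in its y-z plane: posts 40 apart outside, 28 inside (y), 12 deep (x), up to a bar from 115 to 125 high. Pinch the posts across y from above. Starts hung on a hook; may be absent (None).
- red1: white pigment pot, red lid, band and bar; 220 g, 125 tall, body radius 27, lid radius 29, lid top at 70. Origin: underside centre, z up. Rigid handle frame over the lid in its y-z plane: posts 40 apart outside, 28 inside (y), 12 deep (x), up to a bar from 115 to 125 high. Pinch the posts across y from above. Starts hung on a hook; may be absent (None).
- red2: white pigment pot, red lid, band and bar; 220 g, 125 tall, body radius 27, lid radius 29, lid top at 70. Origin: underside centre, z up. Rigid handle frame over the lid in its y-z plane: posts 40 apart outside, 28 inside (y), 12 deep (x), up to a bar from 115 to 125 high. Pinch the posts across y from above. Starts hung on a hook; may be absent (None).
- red3: white pigment pot, red lid, band and bar; 220 g, 125 tall, body radius 27, lid radius 29, lid top at 70. Origin: underside centre, z up. Rigid handle frame over the lid in its y-z plane: posts 40 apart outside, 28 inside (y), 12 deep (x), up to a bar from 115 to 125 high. Pinch the posts across y from above. Starts standing on the table, left of the slide; always present.
- white: white pigment pot, white lid, band and bar; 220 g, 125 tall, body radius 27, lid radius 29, lid top at 70. Origin: underside centre, z up. Rigid handle frame over the lid in its y-z plane: posts 40 apart outside, 28 inside (y), 12 deep (x), up to a bar from 115 to 125 high. Pinch the posts across y from above. Hangs on a hook, to be left there.
- stand: low wooden stand, fixed, with six steel hooks in a row along its y (82 apart, at y = -205 to 205) that point to its -x. Origin on the table under the row. Crossbar at x = 75, 560 long, top 173 high. A hung pot has its bar at x = 0, its x and y axes as the stand's, its underside 49 above the table.
- hook_row (a point): midpoint of the row of hooks where the pots' bars rest, 164 high; axes as the stand's. Each hook is a level 8 thick rod from the crossbar to x = -16, where it turns up, its tip 14 above this point. To free a pot lift it 18 to 32 (25 is best, more strikes the lid on the rod), then draw it 50 or more to the stand's -x.
- carrier (a joint): travel of the carrier along the slide, m: 0 = against the yellow stop at the left (+y) end, the loading station; 0.2 = against the green stop at the right (-y) end, the painting station. About 4 N of friction holds it where it is left.
- bay_blue (a point): centre of the floor of the near bay, blue floor and outer wall (on the robot's side) of the wooden carrier, floor 30 above the table. The bay is 87 wide (x) by 226 long (y), its walls 26 high, 5 thick; it holds three pots in a row along y. The two bay centres are 91 apart in x. Axes: those of the carrier, y along the slide to the loading end.
- bay_red (a point): centre of the floor of the far bay, red floor and outer wall (on the stand's side) of the wooden carrier, floor 30 above the table. The bay is 87 wide (x) by 226 long (y), its walls 26 high, 5 thick; it holds three pots in a row along y. The two bay centres are 91 apart in x. Axes: those of the carrier, y along the slide to the loading end.
- carrier_post (a point): centre of the top of the upright steel push post of the carrier, 16 in diameter, 93 long, its top 123 above the table; it stands at the carrier's right (-y) end, midway between the bays in x, 150 from the bays' centre in y. Push the carrier by it. Axes: those of the carrier, y along the slide to the loading end.
- jar: closed jar of yellow pigment with a white cap, 60 in diameter, 85 tall, a bystander to be left alone; origin at its underside
- jar_green: closed jar of green pigment with a white cap, 60 in diameter, 85 tall, a bystander to be left alone; origin at its underside
- dish: small white ceramic bowl, 90 in diameter, 28 tall, a bystander to be left alone; origin at its underside
- brush: brush 200 long lying on the table (along its x, origin near its middle), a bystander to be left alone; origin at its underside
- bottle: bottle with a blue cap, 60 in diameter, 150 tall, a bystander to be left alone; origin at its underside
- mixing_cup: blue ceramic cup, 72 in diameter, 70 tall, a bystander to be left alone; origin at its underside
Not all that is in view belongs to the job. What is shaped like the blue2 but orange is not meant.

How it is judged:
By the outcome, as a careful person would: the job done as asked, in the order asked, and still so for the second after the job is handed in, with the robot touching nothing.
Of blue1, blue2, blue3, red1, red2 only 3 to 5 are there at a start; the rules pass over those that are not, and their reading is None.
At some moment in a run one of red3 may be knocked a few centimetres aside while the robot is not near it.
It also fails if it takes over 210 s, if anything falls off the work surface, if the arm or the gripper's body presses on something with over 40 N, if the wrist force passes 120 N, or if a joint passes its speed limit or range.

## Working session

There is one attempt and no reset: what is moved stays moved. The work goes in short steps, Python scripts to look and compute and a tool call to move; the robot and the scene stay as the last step left them, time stands still between calls to the robot, and variables do not carry over. Pictures are saved under pics/ and viewed, at most 14 in all, crops included, and the job is handed in when it is done.

Besides the shell and the picture viewer there is one more tool, called after "Request:" in YAML: its name, and indented under it one key for each argument. arm_command: Moves the arm, as the interface text tells. Its arguments: {"type":"object","properties":{"plan":{"type":"array","items":{"type":"object","properties":{"dx":{"type":"number","minimum":-1,"maximum":1},"dy":{"type":"number","minimum":-1,"maximum":1},"dz":{"type":"number","minimum":-1,"maximum":1},"ax":{"type":"number","minimum":-1,"maximum":1},"ay":{"type":"number","minimum":-1,"maximum":1},"az":{"type":"number","minimum":-1,"maximum":1},"jaw":{"type":"number"}}}},"force":{"type":"number"}},"required":["plan"]}

```bash
mkdir -p pics; ls
cat > h.py <<'E'
import numpy as np,cv2
from workcell import status,imaging,arm
from scipy.spatial.transform import Rotation as R
def ray(cam,px,info=None):
    c=info or imaging.camera_info(cam);K=np.array(c["intrinsics"]);d=np.array(c["dist_coeffs"]);T=np.array(c["extrinsics"])
    u=cv2.undistortPoints(np.array([[px]],float),K,d)[0,0]
    return T[:3,3],T[:3,:3]@np.array([u[0],u[1],1])
def atz(cam,px,z,info=None):
    o,d=ray(cam,px,info);return o+d*(z-o[2])/d[2]
def proj(cam,p):
    c=imaging.camera_info(cam);T=np.linalg.inv(np.array(c["extrinsics"]))
    return cv2.projectPoints(np.array(p,float).reshape(-1,1,3),cv2.Rodrigues(T[:3,:3])[0],T[:3,3],np.array(c["intrinsics"]),np.array(c["dist_coeffs"]))[0][:,0]
E
python3 - <<'E'
from h import *
s=status.get_state();print(s)
for c in("scene","top"):
    im=imaging.capture(c);cv2.imwrite(f"pics/{c}0.png",im)
    i=imaging.camera_info(c);print(np.round(i["extrinsics"],3).tolist())
    for q in["blue1","red1","white","hook_row","stand","bay_blue","bay_red","carrier_post","jar","bottle","brush","dish","mixing_cup"]:
        print(c,q,[(np.round(r["position"]).tolist(),round(r["conf"],2)) for r in imaging.tip_of(q,c)][:7])
E
```

```text
pics
{'clock': 0.0, 'joint_pos': array([ 1.17776995,  0.41189668, -0.01273016,  1.59702934,  0.00563296,
        1.13429448, -0.08221688]), 'qvel': array([-1.03967307e-04, -1.55366215e-04, -1.31820017e-04,  9.36796034e-04,
        8.95671581e-05, -2.14277702e-04,  4.57123226e-04]), 'joint_efforts': array([-2.26698448e-04, -6.00611901e+01,  6.81554396e-01, -2.99405658e+01,
        1.37479059e-02,  1.05774615e-02,  3.33371850e-05]), 'position': array([ 0.19938169, -0.59212227,  0.40386079]), 'tool_rot': array([ 9.86836537e-01,  1.61718939e-01, -1.95047326e-04, -7.71757374e-04]), 'wrist_force': array([ 0.49844907, -0.23351579, -0.1389375 ]), 'ft_torque': array([-0.01578467,  0.02214993,  0.00753755]), 'grasp_force': 0.0, 'opening': 0.08533130083300587}
[[0.818, 0.46, -0.345, 0.968], [0.574, -0.637, 0.514, -0.711], [0.016, -0.618, -0.786, 1.3], [0.0, 0.0, 0.0, 1.0]]
scene blue1 [([379.0, 223.0], 0.78), ([346.0, 257.0], 0.59), ([336.0, 275.0], 0.54), ([258.0, 235.0], 0.54), ([423.0, 190.0], 0.53)]
scene red1 [([366.0, 166.0], 0.8), ([385.0, 213.0], 0.61)]
scene white [([321.0, 291.0], 0.6
[... 643 characters left out ...]
 0.0, 1.0]]
top blue1 [([372.0, 154.0], 0.81), ([349.0, 154.0], 0.79), ([305.0, 151.0], 0.75), ([381.0, 249.0], 0.75)]
top red1 [([275.0, 153.0], 0.8), ([230.0, 213.0], 0.65), ([436.0, 168.0], 0.57), ([341.0, 217.0], 0.52)]
top white [([397.0, 154.0], 0.77)]
top hook_row [([339.0, 146.0], 0.95)]
top stand [([348.0, 155.0], 0.48)]
top bay_blue [([342.0, 219.0], 0.71)]
top bay_red [([339.0, 188.0], 0.98), ([402.0, 153.0], 0.24)]
top carrier_post [([386.0, 197.0], 0.89), ([216.0, 148.0], 0.33)]
top jar []
top bottle [([173.0, 220.0], 0.56), ([397.0, 153.0], 0.35)]
top brush [([438.0, 250.0], 0.71)]
top dish [([220.0, 145.0], 0.92), ([228.0, 210.0], 0.35)]
top mixing_cup [([467.0, 193.0], 0.77)]
```

Run:
```python
import cv2
a=cv2.imread("pics/scene0.png")[110:360,190:470];cv2.imwrite("pics/a.png",cv2.resize(a,None,fx=2.4,fy=2.4,interpolation=cv2.INTER_CUBIC)[:600])
a=cv2.imread("pics/top0.png")[110:290,150:490];cv2.imwrite("pics/b.png",cv2.resize(a,None,fx=2.35,fy=2.35,interpolation=cv2.INTER_CUBIC)[:600])
```

```text
(no output)
```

View pics/a.png

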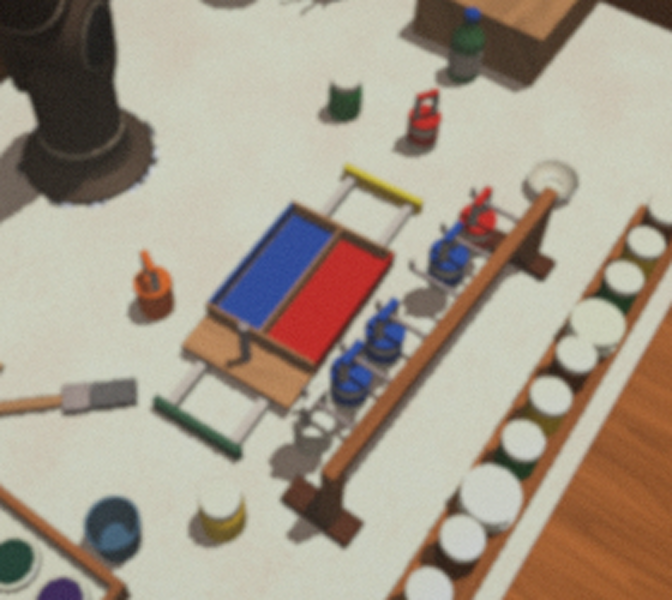

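View pics/b.png

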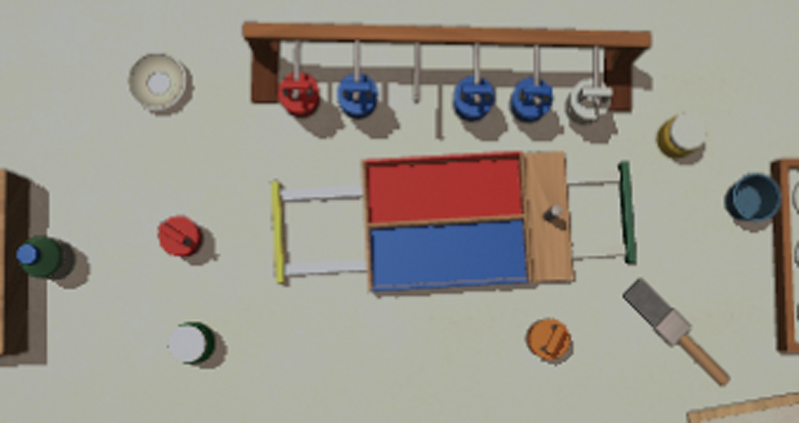

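Hung from left (top crop): red (298,95), blue (357,96), an empty hook, blue (474,97), blue (532,99), white (590,97). The red pot on the table is at (180,237). The orange pot at (549,340) is a look-alike and is to be ignored. Next I turn these pixels into positions.

Run:
```python
from h import *
P=lambda n,px,z:print(n,np.round(atz("top",px,z),4))
acc={}
for k in range(2):
  imaging.capture("top");imaging.capture("scene")
  for q,z in[("hook_row",.164),("bay_blue",.03),("bay_red",.03),("carrier_post",.123),("blue1",.049),("red1",.049),("white",.049),("orange",0)]:
    if q=="orange":continue
    for cam in("top","scene"):
      for r in imaging.tip_of(q,cam):
        if r["conf"]>.5:print(cam,q,round(r["conf"],2),np.round(atz(cam,r["position"],z),3))
# lid/hand features from crop pixels: hooks' crossbar ends, stops
f=lambda u,v:(150+u/2.35,110+v/2.35)
P("xbarL",f(246,30),.173);P("xbarR",f(650,40),.173)
for n,u,v in[("yelA",275,182),("yelB",281,282),("grA",624,163),("grB",632,262)]:P(n,f(u,v),.04)
for n,u,v in[("cTL",364,158),("cTR",523,152),("cBL",370,290),("cBR",528,284)]:P(n,f(u,v),.056)
P("post",f(558,211),.123);P("redtab",f(180,236),.07);P("orange",f(549,340),.07)
for n,u,v in[("r",299,95),("b",357,96),("b",474,97),("b",532,99),("w",591,100)]:P(n,f(u,v),.119)
```

```text
top hook_row 0.92 [ 0.649 -0.014  0.164]
scene hook_row 0.79 [ 0.641 -0.021  0.164]
top bay_blue 0.8 [ 0.433 -0.037  0.03 ]
scene bay_blue 0.63 [ 0.419 -0.015  0.03 ]
top bay_red 0.66 [ 0.522 -0.021  0.03 ]
scene bay_red 0.75 [ 0.517 -0.007  0.03 ]
top carrier_post 0.56 [ 0.49  -0.173  0.123]
scene carrier_post 0.59 [ 0.477 -0.168  0.123]
top blue1 0.75 [ 0.316 -0.161  0.049]
top blue1 0.53 [ 0.64  -0.062  0.049]
top blue1 0.51 [ 0.625 -0.149  0.049]
scene blue1 0.8 [ 0.64  -0.063  0.049]
scene blue1 0.71 [0.649 0.106 0.049]
scene blue1 0.66 [ 0.327 -0.178  0.049]
scene blue1 0.56 [ 0.65  -0.146  0.049]
top red1 0.84 [0.447 0.346 0.049]
top red1 0.57 [0.648 0.19  0.049]
scene red1 0.74 [0.469 0.325 0.049]
scene red1 0.54 [0.649 0.189 0.049]
top white 0.85 [ 0.64  -0.231  0.049]
scene white 0.59 [ 0.641 -0.236  0.049]
top hook_row 0.93 [ 0.646 -0.015  0.164]
scene hook_row 0.83 [ 0.649 -0.034  0.164]
top bay_blue 0.89 [ 0.422 -0.038  0.03 ]
scene bay_blue 0.76 [ 0.425 -0.011  0.03 ]
top bay_red 0.81 [ 0.523 -0.015  0.03 ]
scene bay_red 0.94 [ 0.516 -0.017  0.03 ]
top carrier_post 0.97
[... 490 characters left out ...]
1 0.58 [0.656 0.183 0.049]
top white 0.61 [ 0.655 -0.228  0.049]
scene white 0.87 [ 0.639 -0.236  0.049]
scene white 0.65 [ 0.521 -0.026  0.049]
scene white 0.53 [0.65  0.189 0.049]
xbarL [0.7258 0.2505 0.173 ]
xbarR [ 0.7078 -0.3009  0.173 ]
yelA [0.5328 0.2234 0.04  ]
yelB [0.3875 0.2152 0.04  ]
grA [ 0.5556 -0.2868  0.04  ]
grB [ 0.4104 -0.2945  0.04  ]
cTL [0.5644 0.0934 0.056 ]
cTR [ 0.5709 -0.1366  0.056 ]
cBL [0.3742 0.0867 0.056 ]
cBR [ 0.38   -0.1398  0.056 ]
post [ 0.4786 -0.1755  0.123 ]
redtab [0.4535 0.3565 0.07  ]
orange [ 0.2998 -0.1665  0.07  ]
r [0.6455 0.1824 0.119 ]
b [0.6432 0.1014 0.119 ]
b [ 0.6403 -0.062   0.119 ]
b [ 0.6368 -0.1434  0.119 ]
w [ 0.6349 -0.2265  0.119 ]
```

Request:
arm_command:
  plan:
    - {"az": 0.9,"dy": -0.9,"jaw": 0.6}
    - {"az": 0.9,"dy": -0.9,"jaw": 0.6}
    - {"az": 0.9,"dy": -0.9,"jaw": 0.6}
    - {"dx": 0.8,"dy": -0.9}
    - {"dx": 0.8,"dy": -0.9}

```text
validation failed for argument at $.pl...
```

Request:
arm_command:
  plan:
    - {"dx": 0.8,"dy": -0.9}
    - {"dx": 0.8,"dy": -0.9}
    - {"dx": 0.8,"dy": -0.9}
    - {"dx": 0.8,"dy": -0.9}
    - {"dx": 0.8,"dy": -0.9}

```text
validation failed for argument at $.pl...
```

```bash
cat >> h.py <<'E'
def to(p,yaw,n=""):
    """units along the tool axes (as they will stand after turning) to TCP p, tool x at world yaw (deg)"""
    s=status.get_state();q=R.from_quat(s["tool_rot"])
    g=R.from_euler("z",yaw,degrees=True)*R.from_rotvec([np.pi,0,0])
    print(n,"t",round(s["clock"],1),"pos",np.round(s["position"],4),"d",np.round(g.inv().apply(np.array(p)-s["position"])/.03,2),"a",np.round((q.inv()*g).as_rotvec(degrees=True)/6,2),"open",round(s["opening"],4),"F",np.round(s["wrist_force"],1))
E
python3 -c "
from h import *
to([.4787,-.174,.255],2.4)"
```

```text
t 3.0 pos [ 0.1994 -0.5923  0.4047] d [  9.89 -13.54   4.99] a [-0.   0.   2.7] open 0.0856 F [-0.4  0.2  0.7]
```

Request:
arm_command:
  plan:
    - {"dx": 0,"dy": -0.9,"dz": 0,"ax": 0,"ay": 0,"az": 0.9,"jaw": 0.6}
    - {"dx": 0,"dy": -0.9,"dz": 0,"ax": 0,"ay": 0,"az": 0.9,"jaw": 0.6}
    - {"dx": 0,"dy": -0.9,"dz": 0,"ax": 0,"ay": 0,"az": 0.9,"jaw": 0.6}
    - {"dx": 0.8,"dy": -0.9,"dz": 0,"ax": 0,"ay": 0,"az": 0,"jaw": 0.6}
    - {"dx": 0.8,"dy": -0.9,"dz": 0,"ax": 0,"ay": 0,"az": 0,"jaw": 0.6}
  force: 40

```text
clock: 3.42
position: [0.2255, -0.4569, 0.4049]
tool_rot: [1.0, 0.019, -0.0, 0.0]
wrist_force: [1.4, -0.2, 0.2]
opening: 0.0516
grasp_force: 0.0
```

Request:
arm_command:
  plan:
    - {"dx": 0.8,"dy": -0.9,"jaw": 0.6}
    - {"dx": 0.8,"dy": -0.9,"jaw": 0.6}
    - {"dx": 0.8,"dy": -0.9,"jaw": 0.6}
    - {"dx": 0.8,"dy": -0.9,"jaw": 0.6}
    - {"dx": 0.8,"dy": -0.9,"jaw": 0.6}

```text
validation failed for argument at $.pl...
```

```bash
python3 -c "
from h import *
to([.4787,-.174,.255],2.4)"
```

```text
t 3.4 pos [ 0.2255 -0.4569  0.4049] d [ 8.83 -9.07  5.  ] a [ 0.01  0.   -0.04] open 0.0516 F [ 1.4 -0.2  0.2]
```

Request:
arm_command:
  plan:
    - {"dx": 0.9,"dy": -0.9,"dz": 0,"ax": 0,"ay": 0,"az": 0,"jaw": 0.6}
    - {"dx": 0.9,"dy": -0.9,"dz": 0,"ax": 0,"ay": 0,"az": 0,"jaw": 0.6}
    - {"dx": 0.9,"dy": -0.9,"dz": 0,"ax": 0,"ay": 0,"az": 0,"jaw": 0.6}
    - {"dx": 0.9,"dy": -0.9,"dz": 0,"ax": 0,"ay": 0,"az": 0,"jaw": 0.6}
    - {"dx": 0.9,"dy": -0.9,"dz": 0,"ax": 0,"ay": 0,"az": 0,"jaw": 0.6}

```text
clock: 3.83
position: [0.3567, -0.3156, 0.4051]
tool_rot: [1.0, 0.021, 0.0, 0.0]
wrist_force: [1.1, -0.5, -0.3]
opening: 0.0511
grasp_force: 0.0
```

Request:
arm_command:
  plan:
    - {"dx": 0.8,"dy": -0.8,"dz": 0,"ax": 0,"ay": 0,"az": 0,"jaw": 0.6}
    - {"dx": 0.8,"dy": -0.8,"dz": 0,"ax": 0,"ay": 0,"az": 0,"jaw": 0.6}
    - {"dx": 0.8,"dy": -0.8,"dz": 0,"ax": 0,"ay": 0,"az": 0,"jaw": 0.6}
    - {"dx": 0.8,"dy": -0.8,"dz": 0,"ax": 0,"ay": 0,"az": 0,"jaw": 0.6}
    - {"dx": 0,"dy": 0,"dz": 0,"ax": 0,"ay": 0,"az": 0,"jaw": 0.6}

```text
clock: 4.25
position: [0.4517, -0.2115, 0.4051]
tool_rot: [1.0, 0.025, 0.002, -0.001]
wrist_force: [0.3, 0.1, -0.2]
opening: 0.0511
grasp_force: 0.0
```

Run:
```python
from h import *
to([.4787,-.174,.255],2.4)
im=imaging.capture("wrist");cv2.imwrite("pics/w1.png",im)
i=imaging.camera_info("wrist")
for r in imaging.tip_of("carrier_post","wrist"):print(r,atz("wrist",r["position"],.123,i))
print(np.round(i["extrinsics"],3))
```

```text
t 4.2 pos [ 0.4517 -0.2115  0.4051] d [ 0.95 -1.21  5.  ] a [-0.02 -0.03  0.08] open 0.0511 F [ 0.3  0.1 -0.2]
{'position': [276.7, 168.9], 'conf': 0.9} [ 0.47743641 -0.17548275  0.123     ]
[[ 0.047 -0.965 -0.259  0.516]
 [-0.999 -0.046 -0.011 -0.21 ]
 [-0.001  0.259 -0.966  0.374]
 [ 0.     0.     0.     1.   ]]
```

View pics/w1.png

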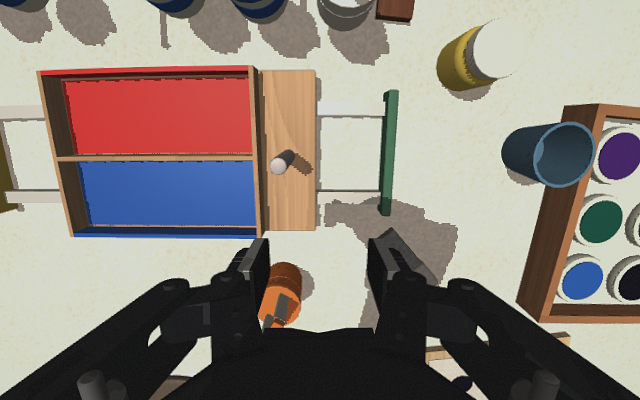

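The wrist view shows the post top at (277,166), with the carrier and bays clear. I'm going down to grip the post.

Request:
arm_command:
  plan:
    - {"dx": 0.5,"dy": -0.6,"dz": 0.9,"ax": 0,"ay": 0,"az": 0.08,"jaw": 0.6}
    - {"dx": 0.4,"dy": -0.6,"dz": 0.9,"ax": 0,"ay": 0,"az": 0,"jaw": 0.6}
    - {"dx": 0,"dy": 0,"dz": 0.9,"ax": 0,"ay": 0,"az": 0,"jaw": 0.6}
    - {"dx": 0,"dy": 0,"dz": 0.9,"ax": 0,"ay": 0,"az": 0,"jaw": 0.6}
    - {"dx": 0,"dy": 0,"dz": 0.9,"ax": 0,"ay": 0,"az": 0,"jaw": 0.6}

```text
clock: 4.77
position: [0.4726, -0.1814, 0.2687]
tool_rot: [1.0, 0.016, 0.0, 0.0]
wrist_force: [1.1, -0.1, -0.6]
opening: 0.0517
grasp_force: 0.0
```

Request:
arm_command:
  plan:
    - {"dx": 0,"dy": 0,"dz": 0.6,"ax": 0,"ay": 0,"az": 0,"jaw": 0.6}
    - {"dx": 0,"dy": 0,"dz": 0,"ax": 0,"ay": 0,"az": 0,"jaw": 0.1}
    - {"dx": 0,"dy": 0,"dz": 0,"ax": 0,"ay": 0,"az": 0,"jaw": 0.1}
    - {"dx": 0,"dy": 0,"dz": 0,"ax": 0,"ay": 0,"az": 0,"jaw": 0.1}
    - {"dx": 0,"dy": 0,"dz": 0,"ax": 0,"ay": 0,"az": 0,"jaw": 0.1}
  force: 25

```text
clock: 5.18
position: [0.4727, -0.1803, 0.2523]
tool_rot: [1.0, 0.017, -0.001, -0.0]
wrist_force: [-2.8, 2.2, -5.9]
opening: 0.0151
grasp_force: 24.9
```

```bash
python3 -c "
from h import *
to([.4787,-.174,.255],2.4)"
```

```text
t 5.2 pos [ 0.4727 -0.1803  0.2523] d [ 0.21 -0.2  -0.09] a [-0.    0.01 -0.08] open 0.0151 F [-2.8  2.2 -5.9]
```

Request:
arm_command:
  plan:
    - {"dx": 0,"dy": -0.6,"dz": 0,"ax": 0,"ay": 0,"az": 0,"jaw": 0.1}
    - {"dx": 0,"dy": -0.6,"dz": 0,"ax": 0,"ay": 0,"az": 0,"jaw": 0.1}
    - {"dx": 0,"dy": -0.6,"dz": 0,"ax": 0,"ay": 0,"az": 0,"jaw": 0.1}
    - {"dx": 0,"dy": -0.6,"dz": 0,"ax": 0,"ay": 0,"az": 0,"jaw": 0.1}
    - {"dx": 0,"dy": -0.6,"dz": 0,"ax": 0,"ay": 0,"az": 0,"jaw": 0.1}

```text
clock: 5.6
position: [0.4689, -0.0917, 0.2523]
tool_rot: [1.0, 0.015, -0.001, 0.001]
wrist_force: [-6.3, -5.0, -2.7]
opening: 0.015
grasp_force: 26.1
```

Request:
arm_command:
  plan:
    - {"dx": 0,"dy": -0.2,"dz": 0,"ax": 0,"ay": 0,"az": 0,"jaw": 0.1}
    - {"dx": 0,"dy": -0.2,"dz": 0,"ax": 0,"ay": 0,"az": 0,"jaw": 0.1}
    - {"dx": 0,"dy": -0.2,"dz": 0,"ax": 0,"ay": 0,"az": 0,"jaw": 0.1}

```text
clock: 5.85
position: [0.4681, -0.0736, 0.2523]
tool_rot: [1.0, 0.016, -0.002, 0.001]
wrist_force: [-8.0, -4.7, -0.8]
opening: 0.0154
grasp_force: 26.4
```

Run:
```python
from h import *
im=imaging.capture("top");cv2.imwrite("pics/t2.png",cv2.resize(im[130:260,240:440],None,fx=4,fy=4))
to([.4787,-.06,.255],2.4)
```

```text
t 5.9 pos [ 0.4681 -0.0723  0.2523] d [ 0.37 -0.39 -0.09] a [ 0.01  0.03 -0.08] open 0.015 F [-8.3 -2.1 -0.8]
```

View pics/t2.png

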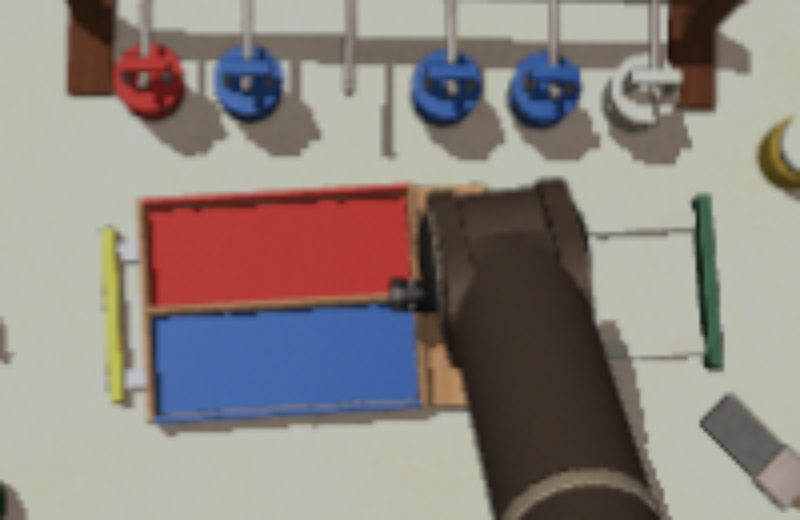

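The carrier is about 25 mm short of the yellow stop (gap from 122 to 148 px at 4x). I'm pushing it slowly the rest of the way.

Request:
arm_command:
  plan:
    - {"dx": -0.05,"dy": -0.2,"dz": 0,"ax": 0,"ay": 0,"az": 0,"jaw": 0.1}
    - {"dx": -0.05,"dy": -0.2,"dz": 0,"ax": 0,"ay": 0,"az": 0,"jaw": 0.1}
    - {"dx": 0,"dy": -0.2,"dz": 0,"ax": 0,"ay": 0,"az": 0,"jaw": 0.1}
    - {"dx": 0,"dy": -0.1,"dz": 0,"ax": 0,"ay": 0,"az": 0,"jaw": 0.1}

```text
clock: 6.23
position: [0.4664, -0.0553, 0.2524]
tool_rot: [1.0, 0.015, 0.001, 0.003]
wrist_force: [3.3, -25.8, -13.9]
opening: 0.0152
grasp_force: 26.5
```

Request:
arm_command:
  plan:
    - {"dx": 0,"dy": -0.1,"dz": 0,"ax": 0,"ay": 0,"az": 0,"jaw": 0.1}
    - {"dx": 0,"dy": -0.08,"dz": 0,"ax": 0,"ay": 0,"az": 0,"jaw": 0.1}
    - {"dx": 0,"dy": 0,"dz": 0,"ax": 0,"ay": 0,"az": 0,"jaw": 0.1}

```text
clock: 6.48
position: [0.4663, -0.0544, 0.2524]
tool_rot: [1.0, 0.012, 0.001, 0.005]
wrist_force: [5.2, -31.5, -15.0]
opening: 0.0156
grasp_force: 27.3
```

Request:
arm_command:
  plan:
    - {"dx": 0,"dy": 0.08,"dz": 0,"ax": 0,"ay": 0,"az": 0,"jaw": 0.6}
    - {"dx": 0,"dy": 0,"dz": 0,"ax": 0,"ay": 0,"az": 0,"jaw": 0.6}
    - {"dx": 0,"dy": 0,"dz": 0,"ax": 0,"ay": 0,"az": 0,"jaw": 0.6}
    - {"dx": 0,"dy": 0,"dz": -0.9,"ax": 0,"ay": 0,"az": 0,"jaw": 0.6}
    - {"dx": 0,"dy": 0,"dz": -0.9,"ax": 0,"ay": 0,"az": 0,"jaw": 0.6}

```text
clock: 6.9
position: [0.4656, -0.0476, 0.3061]
tool_rot: [1.0, 0.018, -0.001, -0.0]
wrist_force: [1.4, 0.2, 0.4]
opening: 0.0512
grasp_force: 0.0
```

Request:
arm_command:
  plan:
    - {"dx": 0,"dy": 0,"dz": -1,"ax": 0,"ay": 0,"az": 0.2,"jaw": 0.6}
    - {"dx": 0,"dy": -0.8,"dz": -1,"ax": 0,"ay": 0,"az": 0.2,"jaw": 0.6}
    - {"dx": 0.3,"dy": -0.9,"dz": -1,"ax": 0,"ay": 0,"az": 0.2,"jaw": 0.6}
    - {"dx": 0.9,"dy": -0.9,"dz": -0.5,"ax": 0,"ay": 0,"az": 0,"jaw": 0.6}
    - {"dx": 0.9,"dy": -0.9,"dz": 0,"ax": 0,"ay": 0,"az": 0,"jaw": 0.6}

```text
clock: 7.32
position: [0.5313, 0.0572, 0.4166]
tool_rot: [1.0, -0.014, 0.005, -0.0]
wrist_force: [1.3, -0.3, 0.4]
opening: 0.0509
grasp_force: 0.0
```

Request:
arm_command:
  plan:
    - {"dx": 0.9,"dy": -0.9,"dz": 0,"ax": 0,"ay": 0,"az": 0,"jaw": 0.6}
    - {"dx": 0.9,"dy": -0.9,"dz": 0,"ax": 0,"ay": 0,"az": 0,"jaw": 0.6}
    - {"dx": 0,"dy": 0,"dz": 0,"ax": 0,"ay": 0,"az": 0,"jaw": 0.6}
    - {"dx": 0,"dy": 0,"dz": 0,"ax": 0,"ay": 0,"az": 0,"jaw": 0.6}

```text
clock: 7.65
position: [0.5864, 0.1102, 0.4107]
tool_rot: [1.0, -0.012, 0.0, -0.001]
wrist_force: [-0.1, -0.1, 0.0]
opening: 0.0511
grasp_force: 0.0
```

Run:
```python
from h import *
im=imaging.capture("wrist");cv2.imwrite("pics/w2.png",im)
i=imaging.camera_info("wrist")
to([.6465-.02,.1835,.35],-1.7)
for q,z in[("red1",.049),("blue1",.049),("white",.049),("hook_row",.164),("bay_blue",.03),("bay_red",.03)]:
  for r in imaging.tip_of(q,"wrist"):print(q,r,np.round(atz("wrist",r["position"],z,i),4))
imaging.capture("top")
for q,z in[("bay_blue",.03),("bay_red",.03),("carrier_post",.123)]:
  for r in imaging.tip_of(q,"top")[:1]:print(q,r,np.round(atz("top",r["position"],z),4))
```

```text
t 7.7 pos [0.5858 0.1086 0.4107] d [ 1.28 -2.54  2.02] a [-0.    0.    0.03] open 0.0513 F [ 0.6 -0.7 -0.4]
red1 {'position': [249.2, 125.9], 'conf': 0.9} [0.6532 0.1845 0.049 ]
red1 {'position': [150.6, 269.7], 'conf': 0.87} [0.4792 0.3285 0.049 ]
red1 {'position': [323.0, 123.4], 'conf': 0.15} [0.6534 0.1024 0.049 ]
blue1 {'position': [537.9, 129.5], 'conf': 0.97} [ 0.6422 -0.1425  0.049 ]
blue1 {'position': [472.5, 129.3], 'conf': 0.95} [ 0.6434 -0.0657  0.049 ]
blue1 {'position': [326.0, 126.3], 'conf': 0.75} [0.6502 0.0991 0.049 ]
blue1 {'position': [493.6, 346.8], 'conf': 0.53} [ 0.3449 -0.1319  0.049 ]
bay_blue {'position': [335.8, 296.2], 'conf': 0.58} [0.4233 0.0898 0.03  ]
bay_blue {'position': [322.8, 124.8], 'conf': 0.33} [0.6519 0.1024 0.03  ]
bay_red {'position': [332.9, 235.6], 'conf': 0.61} [0.5129 0.0926 0.03  ]
bay_blue {'position': [308.0, 217.6], 'conf': 0.57} [0.4288 0.0845 0.03  ]
bay_red {'position': [307.7, 193.5], 'conf': 0.94} [0.5116 0.0847 0.03  ]
carrier_post {'position': [347.3, 197.0], 'conf': 0.64} [ 0.4891 -0.0447  0.123 ]
```

View pics/w2.png

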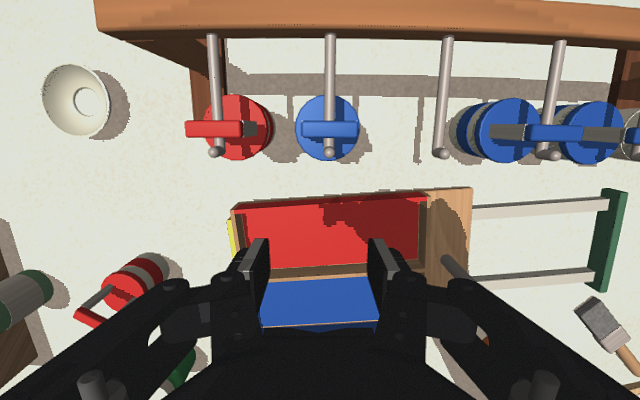

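Wrist view: red bar at (213,129), blue bar at (332,130) and the next blue bar at about (525,131). The hook tips are at (215,152) and (330,152), and the carrier is against the yellow stop. I'm working out the bar and carrier positions from these pixels.

Run:
```python
from h import *
P=lambda c,n,px,z:print(n,np.round(atz(c,px,z),4))
P("wrist","redbar",(214,129),.174);P("wrist","bluebar",(332,130),.174)
for n,px in[("tipR",(215,152)),("tipB",(330,152)),("tipE",(444,154)),("tipB2",(550,156))]:P("wrist",n,px,.177)
im=imaging.capture("top")
cv2.imwrite("pics/t3.png",cv2.resize(im[150:250,230:400],None,fx=4.7,fy=4.7))
```

```text
redbar [0.6518 0.1784 0.174 ]
bluebar [0.6483 0.0963 0.174 ]
tipR [0.6362 0.1784 0.177 ]
tipB [0.6335 0.0981 0.177 ]
tipE [0.63   0.0181 0.177 ]
tipB2 [ 0.6269 -0.0599  0.177 ]
```

View pics/t3.png

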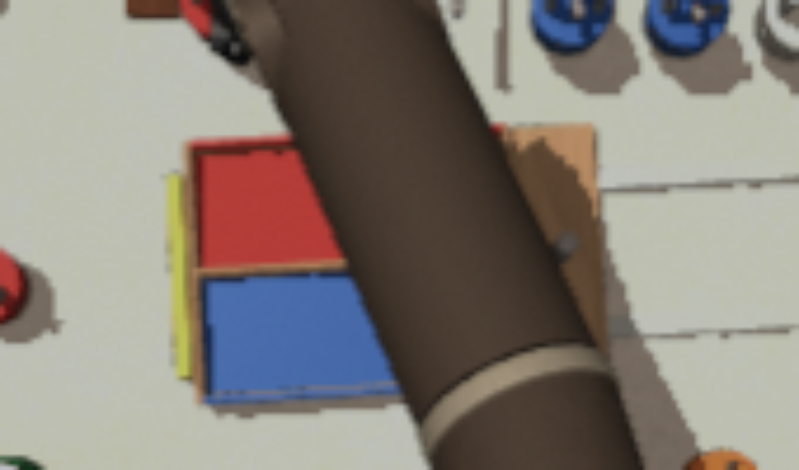

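Request:
arm_command:
  plan:
    - {"dx": 0.7,"dy": -0.85,"dz": 0,"ax": 0,"ay": 0,"az": 0.05,"jaw": 0.65}
    - {"dx": 0.7,"dy": -0.85,"dz": 0,"ax": 0,"ay": 0,"az": 0,"jaw": 0.65}
    - {"dx": 0.66,"dy": -0.8,"dz": 0,"ax": 0,"ay": 0,"az": 0,"jaw": 0.65}
    - {"dx": 0,"dy": 0,"dz": 0.5,"ax": 0,"ay": 0,"az": 0,"jaw": 0.65}
    - {"dx": 0,"dy": 0,"dz": 0.5,"ax": 0,"ay": 0,"az": 0,"jaw": 0.65}

```text
clock: 8.67
position: [0.6508, 0.1826, 0.3805]
tool_rot: [1.0, -0.016, 0.001, -0.001]
wrist_force: [0.2, -1.4, -0.3]
opening: 0.0558
grasp_force: 0.0
```

Run:
```python
from h import *
im=imaging.capture("wrist");cv2.imwrite("pics/w3.png",im)
to([.650,.181,.304],-2)
f=lambda u,v:(230+u/4.7,150+v/4.7)
P=lambda n,px,z:print(n,np.round(atz("top",px,z),4))
P("post",f(567,245),.123);P("cTL",f(188,142),.056);P("cBL",f(200,402),.056);P("div",f(195,270),.056)
```

```text
t 8.7 pos [0.6498 0.1811 0.3764] d [0.01 0.   2.41] a [0.01 0.04 0.02] open 0.0552 F [-2.  -0.5 -3.7]
post [ 0.4723 -0.0553  0.123 ]
cTL [0.5555 0.2117 0.056 ]
cBL [0.3683 0.2039 0.056 ]
div [0.4629 0.207  0.056 ]
```

View pics/w3.png

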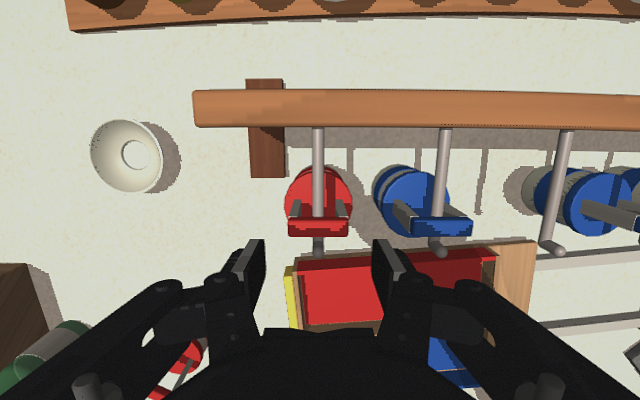

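The wrist view shows the red bar centred between the fingers, at (318,227) with fingers at 250 and 388. I'm lowering onto it.

Request:
arm_command:
  plan:
    - {"dx": 0,"dy": 0,"dz": 0.8,"ax": 0,"ay": 0,"az": 0,"jaw": 0.65}
    - {"dx": 0,"dy": 0,"dz": 0.8,"ax": 0,"ay": 0,"az": 0,"jaw": 0.65}
    - {"dx": 0,"dy": 0,"dz": 0.8,"ax": 0,"ay": 0,"az": 0,"jaw": 0.65}
    - {"dx": 0,"dy": 0,"dz": 0,"ax": 0,"ay": 0,"az": 0,"jaw": 0.65}
    - {"dx": 0,"dy": 0,"dz": 0,"ax": 0,"ay": 0,"az": 0,"jaw": 0.65}

```text
clock: 9.13
position: [0.6499, 0.1799, 0.3081]
tool_rot: [1.0, -0.017, -0.001, 0.0]
wrist_force: [0.4, 0.2, 0.0]
opening: 0.0558
grasp_force: 0.0
```

Request:
arm_command:
  plan:
    - {"dx": 0,"dy": 0,"dz": 0,"ax": 0,"ay": 0,"az": 0,"jaw": 0.2}
    - {"dx": 0,"dy": 0,"dz": 0,"ax": 0,"ay": 0,"az": 0,"jaw": 0.2}
    - {"dx": 0,"dy": 0,"dz": 0,"ax": 0,"ay": 0,"az": 0,"jaw": 0.2}
    - {"dx": 0,"dy": 0,"dz": 0,"ax": 0,"ay": 0,"az": 0,"jaw": 0.2}
  force: 40

```text
clock: 9.47
position: [0.6507, 0.1807, 0.3108]
tool_rot: [1.0, -0.017, 0.002, -0.001]
wrist_force: [0.2, 0.8, 6.5]
opening: 0.0393
grasp_force: 42.3
```

Run:
```python
from h import *
i=imaging.camera_info("wrist")
to([.650,.181,.329],-2)
```

```text
t 9.5 pos [0.6507 0.1807 0.3108] d [-0.02 -0.01 -0.61] a [-0.01 -0.03  0.01] open 0.0393 F [0.2 0.8 6.5]
```

Request:
arm_command:
  plan:
    - {"dx": 0,"dy": 0,"dz": -0.4,"ax": 0,"ay": 0,"az": 0,"jaw": 0.2}
    - {"dx": 0,"dy": 0,"dz": -0.4,"ax": 0,"ay": 0,"az": 0,"jaw": 0.2}
    - {"dx": 0,"dy": 0,"dz": 0,"ax": 0,"ay": 0,"az": 0,"jaw": 0.2}
    - {"dx": 0,"dy": 0,"dz": 0,"ax": 0,"ay": 0,"az": 0,"jaw": 0.2}

```text
clock: 9.8
position: [0.6504, 0.1802, 0.334]
tool_rot: [1.0, -0.017, 0.001, -0.0]
wrist_force: [-0.2, 0.4, -1.6]
opening: 0.0396
grasp_force: 41.6
```

Run:
```python
from h import *
to([.57,.183,.336],-2)
```

```text
t 9.8 pos [0.6504 0.1802 0.334 ] d [-2.68 -0.   -0.07] a [-0.   -0.02  0.  ] open 0.0396 F [-0.2  0.4 -1.6]
```

Request:
arm_command:
  plan:
    - {"dx": -0.4,"dy": 0,"dz": 0,"ax": 0,"ay": 0,"az": 0,"jaw": 0.2}
    - {"dx": -0.7,"dy": 0,"dz": 0,"ax": 0,"ay": 0,"az": 0,"jaw": 0.2}
    - {"dx": -0.8,"dy": 0,"dz": 0,"ax": 0,"ay": 0,"az": 0,"jaw": 0.2}
    - {"dx": -0.8,"dy": 0,"dz": 0,"ax": 0,"ay": 0,"az": 0,"jaw": 0.2}
    - {"dx": -0.6,"dy": 0,"dz": 0,"ax": 0,"ay": 0,"az": -0.35,"jaw": 0.2}

```text
clock: 10.22
position: [0.5491, 0.1836, 0.332]
tool_rot: [1.0, 0.001, -0.001, 0.0]
wrist_force: [-0.5, 0.2, -1.8]
opening: 0.0394
grasp_force: 41.5
```

Request:
arm_command:
  plan:
    - {"dx": -0.6,"dy": 0.3,"dz": 0,"ax": 0,"ay": 0,"az": -0.35,"jaw": 0.2}
    - {"dx": -0.4,"dy": 0.3,"dz": 0,"ax": 0,"ay": 0,"az": 0,"jaw": 0.2}
    - {"dx": 0,"dy": 0,"dz": 0,"ax": 0,"ay": 0,"az": 0,"jaw": 0.2}
    - {"dx": 0,"dy": 0,"dz": 0,"ax": 0,"ay": 0,"az": 0,"jaw": 0.2}

```text
clock: 10.55
position: [0.5213, 0.1646, 0.3327]
tool_rot: [1.0, 0.019, 0.0, 0.0]
wrist_force: [0.7, 0.3, -2.4]
opening: 0.0393
grasp_force: 41.5
```

Run:
```python
from h import *
to([.5095,.155,.295],2.4)
imaging.capture("wrist");cv2.imwrite("pics/w4.png",imaging.capture("wrist"))
```

```text
t 10.6 pos [0.5213 0.1646 0.3327] d [-0.41  0.3   1.26] a [ 0.01  0.   -0.04] open 0.0393 F [ 0.7  0.3 -2.4]
```

View pics/w4.png

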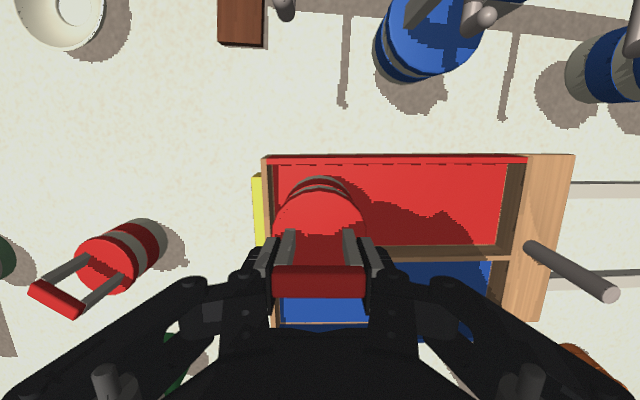

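The red pot is held upright over the red bay. The bay spans (263–528, 157–250) px, so I'm lowering it.

Request:
arm_command:
  plan:
    - {"dx": -0.4,"dy": 0.3,"dz": 0,"ax": 0,"ay": 0,"az": 0,"jaw": 0.2}
    - {"dx": 0,"dy": 0,"dz": 0.5,"ax": 0,"ay": 0,"az": 0,"jaw": 0.2}
    - {"dx": 0,"dy": 0,"dz": 0.5,"ax": 0,"ay": 0,"az": 0,"jaw": 0.2}
    - {"dx": 0,"dy": 0,"dz": 0.26,"ax": 0,"ay": 0,"az": 0,"jaw": 0.2}
    - {"dx": 0,"dy": 0,"dz": 0,"ax": 0,"ay": 0,"az": 0,"jaw": 0.2}

```text
clock: 11.07
position: [0.5099, 0.1558, 0.2931]
tool_rot: [1.0, 0.02, -0.001, 0.0]
wrist_force: [0.7, -1.3, -2.2]
opening: 0.0394
grasp_force: 41.6
```

Run:
```python
from h import *
to([.5095,.155,.293],2.4)
```

```text
t 11.1 pos [0.5099 0.1558 0.2931] d [-0.01  0.03  0.  ] a [ 0.    0.03 -0.03] open 0.0394 F [ 0.7 -1.3 -2.2]
```

Request:
arm_command:
  plan:
    - {"dx": 0,"dy": 0,"dz": 0.06,"ax": 0,"ay": 0,"az": 0,"jaw": 0.2}
    - {"dx": 0,"dy": 0,"dz": 0.02,"ax": 0,"ay": 0,"az": 0,"jaw": 0.2}
    - {"dx": 0,"dy": 0,"dz": 0,"ax": 0,"ay": 0,"az": 0,"jaw": 0.2}

```text
clock: 11.32
position: [0.5103, 0.156, 0.2929]
tool_rot: [1.0, 0.02, 0.0, -0.0]
wrist_force: [1.1, -0.9, -1.1]
opening: 0.0394
grasp_force: 41.7
```

Request:
arm_command:
  plan:
    - {"dx": 0,"dy": 0,"dz": 0.06,"ax": 0,"ay": 0,"az": 0,"jaw": 0.2}
    - {"dx": 0,"dy": 0,"dz": 0,"ax": 0,"ay": 0,"az": 0,"jaw": 0.2}

```text
clock: 11.48
position: [0.5104, 0.156, 0.2921]
tool_rot: [1.0, 0.019, 0.001, -0.0]
wrist_force: [-2.4, -0.2, 5.9]
opening: 0.0396
grasp_force: 42.6
```

Request:
arm_command:
  plan:
    - {"dx": 0,"dy": 0,"dz": 0,"ax": 0,"ay": 0,"az": 0,"jaw": 0.65}
    - {"dx": 0,"dy": 0,"dz": 0,"ax": 0,"ay": 0,"az": 0,"jaw": 0.65}
    - {"dx": 0,"dy": 0,"dz": -0.6,"ax": 0,"ay": 0,"az": 0,"jaw": 0.65}
    - {"dx": 0,"dy": 0,"dz": -1,"ax": 0,"ay": 0,"az": 0,"jaw": 0.65}
    - {"dx": 0,"dy": 0,"dz": -1,"ax": 0,"ay": 0,"az": 0,"jaw": 0.65}

```text
clock: 11.9
position: [0.5097, 0.1557, 0.3691]
tool_rot: [1.0, 0.02, -0.001, 0.0]
wrist_force: [0.7, 0.4, -0.6]
opening: 0.0554
grasp_force: 0.0
```

Run:
```python
from h import *
to([.6475,.099,.375],-2)
```

```text
t 11.9 pos [0.5097 0.1557 0.3691] d [ 4.66  1.73 -0.2 ] a [0.   0.02 0.71] open 0.0554 F [ 0.7  0.4 -0.6]
```

Request:
arm_command:
  plan:
    - {"dx": 0.8,"dy": 0.3,"dz": 0,"ax": 0,"ay": 0,"az": 0.35,"jaw": 0.65}
    - {"dx": 0.8,"dy": 0.3,"dz": 0,"ax": 0,"ay": 0,"az": 0.36,"jaw": 0.65}
    - {"dx": 0.8,"dy": 0.3,"dz": 0,"ax": 0,"ay": 0,"az": 0,"jaw": 0.65}
    - {"dx": 0.8,"dy": 0.3,"dz": 0,"ax": 0,"ay": 0,"az": 0,"jaw": 0.65}
    - {"dx": 0.8,"dy": 0.3,"dz": 0,"ax": 0,"ay": 0,"az": 0,"jaw": 0.65}

```text
clock: 12.32
position: [0.6304, 0.1086, 0.3691]
tool_rot: [1.0, -0.018, 0.0, 0.0]
wrist_force: [-0.1, 0.6, -0.0]
opening: 0.0555
grasp_force: 0.0
```

Request:
arm_command:
  plan:
    - {"dx": 0.6,"dy": 0.2,"dz": 0,"ax": 0,"ay": 0,"az": 0,"jaw": 0.65}
    - {"dx": 0,"dy": 0,"dz": 0,"ax": 0,"ay": 0,"az": 0,"jaw": 0.65}
    - {"dx": 0,"dy": 0,"dz": 0,"ax": 0,"ay": 0,"az": 0,"jaw": 0.65}

```text
clock: 12.57
position: [0.6476, 0.102, 0.3682]
tool_rot: [1.0, -0.018, -0.0, -0.0]
wrist_force: [-0.7, 0.3, 0.3]
opening: 0.0555
grasp_force: 0.0
```

Run:
```python
from h import *
to([.6475,.099,.308],-2)
cv2.imwrite("pics/w5.png",imaging.capture("wrist"))
print(proj("wrist",[[.6475,.099,.174],[.641,-.0645,.174]]))
```

```text
t 12.6 pos [0.6476 0.102  0.3682] d [0.   0.1  2.01] a [-0.    0.   -0.02] open 0.0555 F [-0.7  0.3  0.3]
[[325.91299349 236.33664633]
 [585.44862593 235.88734913]]
```

View pics/w5.png

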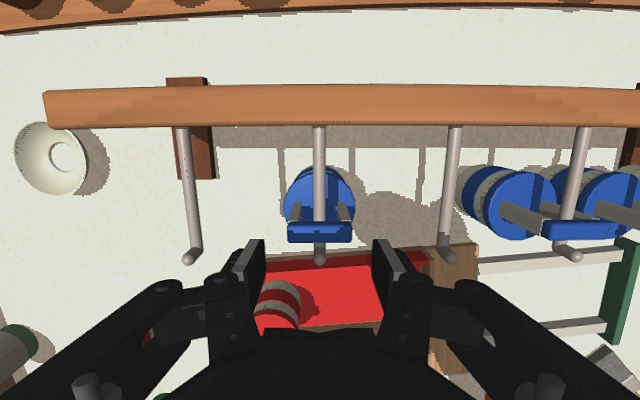

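The blue bar is centred between the fingers at (320,232), and the red pot is standing in the red bay at (280,305). Grasping the blue one now.

Request:
arm_command:
  plan:
    - {"dx": 0,"dy": 0.03,"dz": 0.7,"ax": 0,"ay": 0,"az": 0,"jaw": 0.65}
    - {"dx": 0,"dy": 0,"dz": 0.7,"ax": 0,"ay": 0,"az": 0,"jaw": 0.65}
    - {"dx": 0,"dy": 0,"dz": 0.6,"ax": 0,"ay": 0,"az": 0,"jaw": 0.65}
    - {"dx": 0,"dy": 0,"dz": 0,"ax": 0,"ay": 0,"az": 0,"jaw": 0.65}
    - {"dx": 0,"dy": 0,"dz": 0,"ax": 0,"ay": 0,"az": 0,"jaw": 0.2}

```text
clock: 13.03
position: [0.6461, 0.1024, 0.3085]
tool_rot: [1.0, -0.017, -0.001, 0.0]
wrist_force: [-0.5, -0.9, -0.5]
opening: 0.0451
grasp_force: 0.0
```

Request:
arm_command:
  plan:
    - {"dx": 0,"dy": 0,"dz": 0,"ax": 0,"ay": 0,"az": 0,"jaw": 0.2}
    - {"dx": 0,"dy": 0,"dz": 0,"ax": 0,"ay": 0,"az": 0,"jaw": 0.2}
    - {"dx": 0,"dy": 0,"dz": 0,"ax": 0,"ay": 0,"az": 0,"jaw": 0.2}

```text
clock: 13.28
position: [0.6471, 0.1019, 0.3098]
tool_rot: [1.0, -0.018, 0.001, -0.0]
wrist_force: [-0.2, -0.2, -3.0]
opening: 0.0392
grasp_force: 43.3
```

Request:
arm_command:
  plan:
    - {"dx": 0,"dy": 0,"dz": -0.4,"ax": 0,"ay": 0,"az": 0,"jaw": 0.2}
    - {"dx": 0,"dy": 0,"dz": -0.4,"ax": 0,"ay": 0,"az": 0,"jaw": 0.2}
    - {"dx": 0,"dy": 0,"dz": 0,"ax": 0,"ay": 0,"az": 0,"jaw": 0.2}
    - {"dx": 0,"dy": 0,"dz": 0,"ax": 0,"ay": 0,"az": 0,"jaw": 0.2}

```text
clock: 13.62
position: [0.6475, 0.1018, 0.3346]
tool_rot: [1.0, -0.018, 0.002, -0.0]
wrist_force: [-0.1, 0.8, -3.4]
opening: 0.0394
grasp_force: 43.3
```

Request:
arm_command:
  plan:
    - {"dx": -0.4,"dy": 0,"dz": 0,"ax": 0,"ay": 0,"az": 0,"jaw": 0.2}
    - {"dx": -0.8,"dy": 0,"dz": 0,"ax": 0,"ay": 0,"az": 0,"jaw": 0.2}
    - {"dx": -0.9,"dy": 0,"dz": 0,"ax": 0,"ay": 0,"az": 0,"jaw": 0.2}
    - {"dx": -0.5,"dy": 0,"dz": -0.6,"ax": 0,"ay": 0,"az": 0,"jaw": 0.2}
    - {"dx": 0,"dy": 0,"dz": -1,"ax": 0,"ay": 0,"az": 0,"jaw": 0.2}

```text
clock: 14.03
position: [0.5651, 0.1045, 0.3778]
tool_rot: [1.0, -0.017, -0.004, 0.001]
wrist_force: [-0.2, -0.8, -2.6]
opening: 0.04
grasp_force: 43.3
```

Request:
arm_command:
  plan:
    - {"dx": 0,"dy": 0,"dz": -1,"ax": 0,"ay": 0,"az": 0,"jaw": 0.2}
    - {"dx": 0,"dy": 0,"dz": -1,"ax": 0,"ay": 0,"az": -0.35,"jaw": 0.2}
    - {"dx": -0.9,"dy": -0.4,"dz": -0.3,"ax": 0,"ay": 0,"az": -0.35,"jaw": 0.2}
    - {"dx": -0.9,"dy": -0.4,"dz": 0,"ax": 0,"ay": 0,"az": 0,"jaw": 0.2}
    - {"dx": -0.9,"dy": -0.4,"dz": 0,"ax": 0,"ay": 0,"az": 0,"jaw": 0.2}

```text
clock: 14.45
position: [0.4862, 0.1387, 0.4504]
tool_rot: [1.0, 0.019, 0.001, -0.0]
wrist_force: [-0.6, 0.3, -2.8]
opening: 0.0395
grasp_force: 43.3
```

Request:
arm_command:
  plan:
    - {"dx": -0.9,"dy": -0.4,"dz": 0,"ax": 0,"ay": 0,"az": 0,"jaw": 0.2}
    - {"dx": -0.9,"dy": -0.4,"dz": 0,"ax": 0,"ay": 0,"az": 0,"jaw": 0.2}
    - {"dx": 0,"dy": 0,"dz": 0,"ax": 0,"ay": 0,"az": 0,"jaw": 0.2}
    - {"dx": 0,"dy": 0,"dz": 0,"ax": 0,"ay": 0,"az": 0,"jaw": 0.2}

```text
clock: 14.78
position: [0.431, 0.1609, 0.4502]
tool_rot: [1.0, 0.02, 0.001, 0.0]
wrist_force: [-0.0, -0.8, -3.0]
opening: 0.0394
grasp_force: 43.3
```

Run:
```python
from h import *
to([.418,.163,.293],2.4)
```

```text
t 14.8 pos [0.431  0.1609 0.4502] d [-0.43 -0.09  5.24] a [ 0.01 -0.01 -0.02] open 0.0394 F [-0.  -0.8 -3. ]
```

Request:
arm_command:
  plan:
    - {"dx": -0.4,"dy": -0.1,"dz": 0.7,"ax": 0,"ay": 0,"az": 0,"jaw": 0.2}
    - {"dx": 0,"dy": 0,"dz": 0.9,"ax": 0,"ay": 0,"az": 0,"jaw": 0.2}
    - {"dx": 0,"dy": 0,"dz": 1,"ax": 0,"ay": 0,"az": 0,"jaw": 0.2}
    - {"dx": 0,"dy": 0,"dz": 1,"ax": 0,"ay": 0,"az": 0,"jaw": 0.2}
    - {"dx": 0,"dy": 0,"dz": 0.9,"ax": 0,"ay": 0,"az": 0,"jaw": 0.2}

```text
clock: 15.2
position: [0.4209, 0.1621, 0.3131]
tool_rot: [1.0, 0.018, 0.0, -0.0]
wrist_force: [0.6, -0.4, -3.6]
opening: 0.0396
grasp_force: 43.3
```

Request:
arm_command:
  plan:
    - {"dx": 0,"dy": 0,"dz": 0.5,"ax": 0,"ay": 0,"az": 0,"jaw": 0.2}
    - {"dx": 0,"dy": 0,"dz": 0.2,"ax": 0,"ay": 0,"az": 0,"jaw": 0.2}
    - {"dx": 0,"dy": 0,"dz": 0,"ax": 0,"ay": 0,"az": 0,"jaw": 0.2}
    - {"dx": 0,"dy": 0,"dz": 0,"ax": 0,"ay": 0,"az": 0,"jaw": 0.2}

```text
clock: 15.53
position: [0.421, 0.1628, 0.2941]
tool_rot: [1.0, 0.019, 0.0, -0.0]
wrist_force: [-0.9, 1.0, -2.4]
opening: 0.0393
grasp_force: 43.3
```

Run:
```python
from h import *
to([.418,.163,.291],2.4)
```

```text
t 15.5 pos [0.421  0.1628 0.2941] d [-0.1  -0.01  0.1 ] a [-0.   -0.   -0.04] open 0.0393 F [-0.9  1.  -2.4]
```

Request:
arm_command:
  plan:
    - {"dx": 0,"dy": 0,"dz": 0.1,"ax": 0,"ay": 0,"az": 0,"jaw": 0.2}
    - {"dx": 0,"dy": 0,"dz": 0.04,"ax": 0,"ay": 0,"az": 0,"jaw": 0.2}
    - {"dx": 0,"dy": 0,"dz": 0,"ax": 0,"ay": 0,"az": 0,"jaw": 0.2}

```text
clock: 15.78
position: [0.4209, 0.163, 0.2905]
tool_rot: [1.0, 0.019, 0.001, -0.0]
wrist_force: [0.8, -0.9, 1.3]
opening: 0.0391
grasp_force: 43.9
```

Request:
arm_command:
  plan:
    - {"dx": 0,"dy": 0,"dz": 0,"ax": 0,"ay": 0,"az": 0,"jaw": 0.65}
    - {"dx": 0,"dy": 0,"dz": 0,"ax": 0,"ay": 0,"az": 0,"jaw": 0.65}
    - {"dx": 0,"dy": 0,"dz": -0.7,"ax": 0,"ay": 0,"az": 0,"jaw": 0.65}
    - {"dx": 0,"dy": 0,"dz": -1,"ax": 0,"ay": 0,"az": 0,"jaw": 0.65}
    - {"dx": 0,"dy": 0,"dz": -1,"ax": 0,"ay": 0,"az": 0.35,"jaw": 0.65}

```text
clock: 16.2
position: [0.4198, 0.1628, 0.3712]
tool_rot: [1.0, 0.001, -0.001, 0.0]
wrist_force: [0.4, 0.4, -0.4]
opening: 0.0558
grasp_force: 0.0
```

Request:
arm_command:
  plan:
    - {"dx": 0.85,"dy": 0.82,"dz": -0.1,"ax": 0,"ay": 0,"az": 0.35,"jaw": 0.65}
    - {"dx": 0.85,"dy": 0.82,"dz": 0,"ax": 0,"ay": 0,"az": 0,"jaw": 0.65}
    - {"dx": 0.85,"dy": 0.82,"dz": 0,"ax": 0,"ay": 0,"az": 0,"jaw": 0.65}
    - {"dx": 0.85,"dy": 0.82,"dz": 0,"ax": 0,"ay": 0,"az": 0,"jaw": 0.65}
    - {"dx": 0.85,"dy": 0.82,"dz": 0,"ax": 0,"ay": 0,"az": 0,"jaw": 0.65}

```text
clock: 16.62
position: [0.5451, 0.0349, 0.374]
tool_rot: [1.0, -0.018, 0.0, 0.0]
wrist_force: [0.2, 0.6, 0.9]
opening: 0.0554
grasp_force: 0.0
```

Request:
arm_command:
  plan:
    - {"dx": 0.85,"dy": 0.82,"dz": 0,"ax": 0,"ay": 0,"az": 0,"jaw": 0.65}
    - {"dx": 0.85,"dy": 0.82,"dz": 0,"ax": 0,"ay": 0,"az": 0,"jaw": 0.65}
    - {"dx": 0.85,"dy": 0.82,"dz": 0,"ax": 0,"ay": 0,"az": 0,"jaw": 0.65}
    - {"dx": 0,"dy": 0,"dz": 0,"ax": 0,"ay": 0,"az": 0,"jaw": 0.65}
    - {"dx": 0,"dy": 0,"dz": 0,"ax": 0,"ay": 0,"az": 0,"jaw": 0.65}

```text
clock: 17.03
position: [0.6187, -0.0423, 0.3728]
tool_rot: [1.0, -0.02, -0.0, 0.0]
wrist_force: [-0.8, 0.8, -0.1]
opening: 0.055
grasp_force: 0.0
```

Run:
```python
from h import *
to([.641,-.0645,.308],-2)
cv2.imwrite("pics/w6.png",imaging.capture("wrist"))
cv2.imwrite("pics/s6.png",imaging.capture("scene"))
```

```text
t 17.0 pos [ 0.6187 -0.0423  0.3728] d [0.77 0.71 2.16] a [ 0.    0.01 -0.04] open 0.055 F [-0.8  0.8 -0.1]
```

View pics/w6.png

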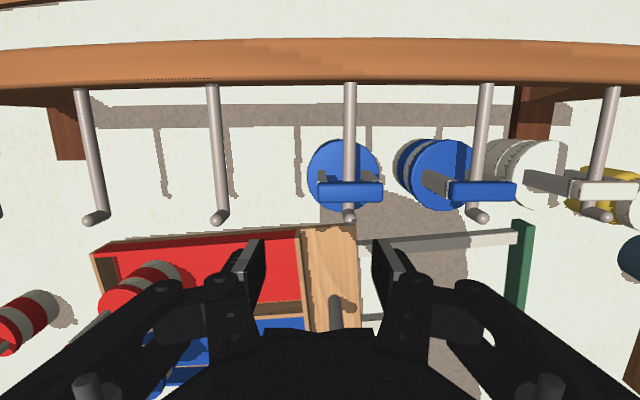

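The blue bar is at (350,190). It has to come to (318,228), which agrees with the computed shift.

Request:
arm_command:
  plan:
    - {"dx": 0.77,"dy": 0.69,"dz": 0,"ax": 0,"ay": 0,"az": 0,"jaw": 0.65}
    - {"dx": 0,"dy": 0,"dz": 0.1,"ax": 0,"ay": 0,"az": 0,"jaw": 0.65}
    - {"dx": 0,"dy": 0,"dz": 0.7,"ax": 0,"ay": 0,"az": 0,"jaw": 0.65}
    - {"dx": 0,"dy": 0,"dz": 0.7,"ax": 0,"ay": 0,"az": 0,"jaw": 0.65}
    - {"dx": 0,"dy": 0,"dz": 0.6,"ax": 0,"ay": 0,"az": 0,"jaw": 0.65}

```text
clock: 17.55
position: [0.6397, -0.0604, 0.31]
tool_rot: [1.0, -0.017, 0.0, -0.0]
wrist_force: [-1.8, 0.9, -0.0]
opening: 0.0554
grasp_force: 0.0
```

Request:
arm_command:
  plan:
    - {"dx": 0,"dy": 0,"dz": 0.04,"ax": 0,"ay": 0,"az": 0,"jaw": 0.65}
    - {"dx": 0,"dy": 0,"dz": 0,"ax": 0,"ay": 0,"az": 0,"jaw": 0.2}
    - {"dx": 0,"dy": 0,"dz": 0,"ax": 0,"ay": 0,"az": 0,"jaw": 0.2}
    - {"dx": 0,"dy": 0,"dz": 0,"ax": 0,"ay": 0,"az": 0,"jaw": 0.2}
    - {"dx": 0,"dy": 0,"dz": 0,"ax": 0,"ay": 0,"az": 0,"jaw": 0.2}

```text
clock: 17.97
position: [0.6406, -0.0615, 0.3106]
tool_rot: [1.0, -0.018, 0.001, 0.0]
wrist_force: [0.7, -0.3, -2.0]
opening: 0.0395
grasp_force: 44.2
```

Request:
arm_command:
  plan:
    - {"dx": 0,"dy": 0,"dz": -0.4,"ax": 0,"ay": 0,"az": 0,"jaw": 0.2}
    - {"dx": 0,"dy": 0,"dz": -0.4,"ax": 0,"ay": 0,"az": 0,"jaw": 0.2}
    - {"dx": 0,"dy": 0,"dz": 0,"ax": 0,"ay": 0,"az": 0,"jaw": 0.2}
    - {"dx": 0,"dy": 0,"dz": 0,"ax": 0,"ay": 0,"az": 0,"jaw": 0.2}

```text
clock: 18.3
position: [0.6409, -0.0617, 0.3353]
tool_rot: [1.0, -0.018, 0.002, 0.0]
wrist_force: [0.1, 0.7, -2.8]
opening: 0.0393
grasp_force: 44.3
```

Request:
arm_command:
  plan:
    - {"dx": -0.4,"dy": 0,"dz": 0,"ax": 0,"ay": 0,"az": 0,"jaw": 0.2}
    - {"dx": -0.8,"dy": 0,"dz": 0,"ax": 0,"ay": 0,"az": 0,"jaw": 0.2}
    - {"dx": -0.9,"dy": 0,"dz": 0,"ax": 0,"ay": 0,"az": 0,"jaw": 0.2}
    - {"dx": -0.5,"dy": 0,"dz": -0.6,"ax": 0,"ay": 0,"az": 0,"jaw": 0.2}
    - {"dx": 0,"dy": 0,"dz": -1,"ax": 0,"ay": 0,"az": 0,"jaw": 0.2}

```text
clock: 18.72
position: [0.5585, -0.059, 0.3785]
tool_rot: [1.0, -0.018, -0.005, 0.0]
wrist_force: [0.8, -0.3, -1.0]
opening: 0.0394
grasp_force: 44.3
```

Request:
arm_command:
  plan:
    - {"dx": 0,"dy": 0,"dz": -1,"ax": 0,"ay": 0,"az": -0.35,"jaw": 0.2}
    - {"dx": 0,"dy": 0,"dz": -1,"ax": 0,"ay": 0,"az": -0.35,"jaw": 0.2}
    - {"dx": -0.7,"dy": -0.87,"dz": -0.3,"ax": 0,"ay": 0,"az": 0,"jaw": 0.2}
    - {"dx": -0.7,"dy": -0.87,"dz": 0,"ax": 0,"ay": 0,"az": 0,"jaw": 0.2}
    - {"dx": -0.7,"dy": -0.87,"dz": 0,"ax": 0,"ay": 0,"az": 0,"jaw": 0.2}

```text
clock: 19.13
position: [0.4957, 0.0176, 0.4511]
tool_rot: [1.0, 0.018, 0.001, -0.0]
wrist_force: [0.4, 1.0, -2.5]
opening: 0.0393
grasp_force: 44.3
```

Request:
arm_command:
  plan:
    - {"dx": -0.7,"dy": -0.87,"dz": 0,"ax": 0,"ay": 0,"az": 0,"jaw": 0.2}
    - {"dx": -0.7,"dy": -0.87,"dz": 0,"ax": 0,"ay": 0,"az": 0,"jaw": 0.2}
    - {"dx": -0.7,"dy": -0.87,"dz": 0,"ax": 0,"ay": 0,"az": 0,"jaw": 0.2}
    - {"dx": 0,"dy": 0,"dz": 0,"ax": 0,"ay": 0,"az": 0,"jaw": 0.2}
    - {"dx": 0,"dy": 0,"dz": 0,"ax": 0,"ay": 0,"az": 0,"jaw": 0.2}

```text
clock: 19.55
position: [0.4294, 0.0942, 0.4507]
tool_rot: [1.0, 0.021, 0.001, 0.0]
wrist_force: [0.1, -0.8, -1.7]
opening: 0.0394
grasp_force: 44.3
```

Run:
```python
from h import *
to([.421,.091,.292],2.4)
cv2.imwrite("pics/w7.png",imaging.capture("wrist"))
```

```text
t 19.6 pos [0.4294 0.0942 0.4507] d [-0.29  0.09  5.29] a [ 0.01 -0.01 -0.  ] open 0.0394 F [ 0.1 -0.8 -1.7]
```

View pics/w7.png

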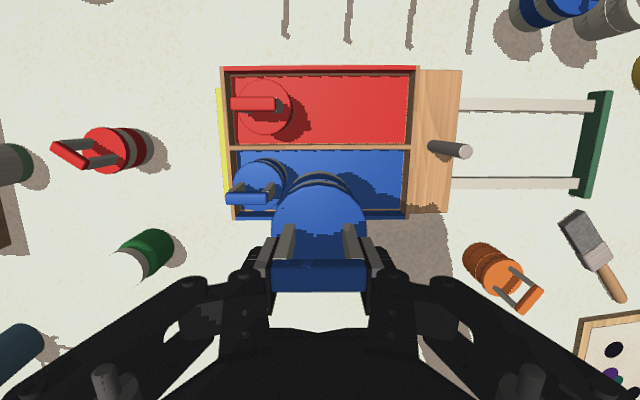

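The red pot at (263,107) and the first blue pot at (257,183) stand in their bays, and the centre of the blue bay is free. Lowering the second blue pot.

Request:
arm_command:
  plan:
    - {"dx": -0.28,"dy": 0.07,"dz": 0.7,"ax": 0,"ay": 0,"az": 0,"jaw": 0.2}
    - {"dx": 0,"dy": 0,"dz": 0.9,"ax": 0,"ay": 0,"az": 0,"jaw": 0.2}
    - {"dx": 0,"dy": 0,"dz": 1,"ax": 0,"ay": 0,"az": 0,"jaw": 0.2}
    - {"dx": 0,"dy": 0,"dz": 1,"ax": 0,"ay": 0,"az": 0,"jaw": 0.2}
    - {"dx": 0,"dy": 0,"dz": 0.9,"ax": 0,"ay": 0,"az": 0,"jaw": 0.2}

```text
clock: 20.02
position: [0.4227, 0.0892, 0.3137]
tool_rot: [1.0, 0.018, -0.0, 0.0]
wrist_force: [0.4, 0.4, -2.4]
opening: 0.0392
grasp_force: 44.2
```

Request:
arm_command:
  plan:
    - {"dx": 0,"dy": 0,"dz": 0.5,"ax": 0,"ay": 0,"az": 0,"jaw": 0.2}
    - {"dx": 0,"dy": 0,"dz": 0.22,"ax": 0,"ay": 0,"az": 0,"jaw": 0.2}
    - {"dx": 0,"dy": 0,"dz": 0.08,"ax": 0,"ay": 0,"az": 0,"jaw": 0.2}
    - {"dx": 0,"dy": 0,"dz": 0,"ax": 0,"ay": 0,"az": 0,"jaw": 0.2}
    - {"dx": 0,"dy": 0,"dz": 0,"ax": 0,"ay": 0,"az": 0,"jaw": 0.2}

```text
clock: 20.43
position: [0.4231, 0.0899, 0.2918]
tool_rot: [1.0, 0.018, 0.0, -0.0]
wrist_force: [0.6, -0.2, -1.6]
opening: 0.0398
grasp_force: 44.3
```

Request:
arm_command:
  plan:
    - {"dx": 0,"dy": 0,"dz": 0.05,"ax": 0,"ay": 0,"az": 0,"jaw": 0.2}
    - {"dx": 0,"dy": 0,"dz": 0,"ax": 0,"ay": 0,"az": 0,"jaw": 0.65}
    - {"dx": 0,"dy": 0,"dz": 0,"ax": 0,"ay": 0,"az": 0,"jaw": 0.65}
    - {"dx": 0,"dy": 0,"dz": -0.6,"ax": 0,"ay": 0,"az": 0,"jaw": 0.65}
    - {"dx": 0,"dy": 0,"dz": -1,"ax": 0,"ay": 0,"az": 0,"jaw": 0.65}

```text
clock: 20.85
position: [0.4215, 0.09, 0.3363]
tool_rot: [1.0, 0.019, -0.003, 0.0]
wrist_force: [0.1, 0.0, 0.4]
opening: 0.0558
grasp_force: 0.0
```

Request:
arm_command:
  plan:
    - {"dx": 0,"dy": 0,"dz": -1,"ax": 0,"ay": 0,"az": 0.35,"jaw": 0.65}
    - {"dx": 0.82,"dy": 0.83,"dz": -0.1,"ax": 0,"ay": 0,"az": 0.35,"jaw": 0.65}
    - {"dx": 0.82,"dy": 0.83,"dz": 0,"ax": 0,"ay": 0,"az": 0,"jaw": 0.65}
    - {"dx": 0.82,"dy": 0.83,"dz": 0,"ax": 0,"ay": 0,"az": 0,"jaw": 0.65}
    - {"dx": 0.82,"dy": 0.83,"dz": 0,"ax": 0,"ay": 0,"az": 0,"jaw": 0.65}

```text
clock: 21.27
position: [0.519, -0.0131, 0.3716]
tool_rot: [1.0, -0.018, 0.001, 0.0]
wrist_force: [0.4, 0.9, 0.2]
opening: 0.0554
grasp_force: 0.0
```

Request:
arm_command:
  plan:
    - {"dx": 0.82,"dy": 0.83,"dz": 0,"ax": 0,"ay": 0,"az": 0,"jaw": 0.65}
    - {"dx": 0.82,"dy": 0.83,"dz": 0,"ax": 0,"ay": 0,"az": 0,"jaw": 0.65}
    - {"dx": 0.82,"dy": 0.83,"dz": 0,"ax": 0,"ay": 0,"az": 0,"jaw": 0.65}
    - {"dx": 0.82,"dy": 0.83,"dz": 0,"ax": 0,"ay": 0,"az": 0,"jaw": 0.65}
    - {"dx": 0,"dy": 0,"dz": 0,"ax": 0,"ay": 0,"az": 0,"jaw": 0.65}

```text
clock: 21.68
position: [0.6155, -0.1214, 0.37]
tool_rot: [1.0, -0.021, 0.001, 0.001]
wrist_force: [-1.0, -0.9, -0.2]
opening: 0.0555
grasp_force: 0.0
```

Run:
```python
from h import *
to([.638,-.1435,.308],-2)
im=imaging.capture("wrist");cv2.imwrite("pics/w8.png",im)
i=imaging.camera_info("wrist")
for r in imaging.search_frame("blue1","wrist")+imaging.tip_of("blue1","wrist"):print(r,atz("wrist",r["position"],.049,i))
```

```text
t 21.7 pos [ 0.6155 -0.1214  0.37  ] d [0.78 0.71 2.07] a [ 0.03 -0.02 -0.07] open 0.0555 F [-1.  -0.9 -0.2]
{'position': [339.8, 177.2], 'conf': 0.79} [ 0.62783096 -0.14042966  0.049     ]
{'position': [146.7, 337.8], 'conf': 0.46} [0.43952172 0.09939105 0.049     ]
{'position': [336.9, 161.0], 'conf': 0.57} [ 0.6443685  -0.13789807  0.049     ]
{'position': [162.1, 335.0], 'conf': 0.56} [0.4433793  0.07905737 0.049     ]
```

View pics/w8.png

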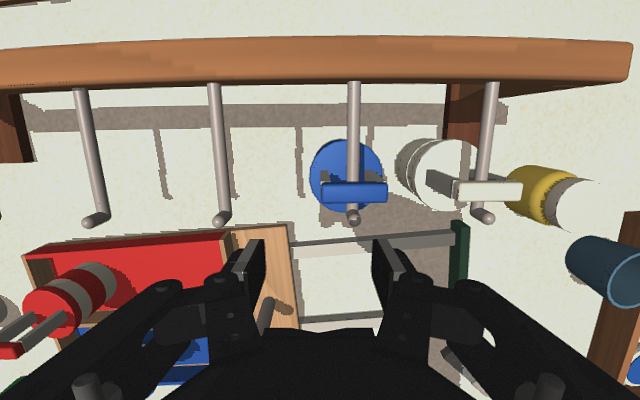

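The blue bar is at (353,191), the same offset as last time. The white pot's bar spans (455–522,190), clear of the fingers.

Request:
arm_command:
  plan:
    - {"dx": 0.77,"dy": 0.71,"dz": 0,"ax": 0,"ay": 0,"az": 0,"jaw": 0.62}
    - {"dx": 0,"dy": 0,"dz": 0.1,"ax": 0,"ay": 0,"az": 0,"jaw": 0.62}
    - {"dx": 0,"dy": 0,"dz": 0.7,"ax": 0,"ay": 0,"az": 0,"jaw": 0.62}
    - {"dx": 0,"dy": 0,"dz": 0.7,"ax": 0,"ay": 0,"az": 0,"jaw": 0.62}
    - {"dx": 0,"dy": 0,"dz": 0.5,"ax": 0,"ay": 0,"az": 0,"jaw": 0.62}

```text
clock: 22.25
position: [0.6374, -0.1401, 0.3192]
tool_rot: [1.0, -0.019, 0.007, 0.004]
wrist_force: [-31.5, -10.6, 123.4]
opening: 0.0535
grasp_force: 87.0
```

Request:
arm_command:
  plan:
    - {"dx": 0,"dy": 0,"dz": 0.03,"ax": 0,"ay": 0,"az": 0,"jaw": 0.62}
    - {"dx": 0,"dy": 0,"dz": 0,"ax": 0,"ay": 0,"az": 0,"jaw": 0.2}
    - {"dx": 0,"dy": 0,"dz": 0,"ax": 0,"ay": 0,"az": 0,"jaw": 0.2}
    - {"dx": 0,"dy": 0,"dz": 0,"ax": 0,"ay": 0,"az": 0,"jaw": 0.2}
    - {"dx": 0,"dy": 0,"dz": 0,"ax": 0,"ay": 0,"az": 0,"jaw": 0.2}

```text
clock: 22.67
position: [0.6373, -0.1425, 0.3175]
tool_rot: [1.0, -0.02, 0.007, 0.005]
wrist_force: [0.7, -17.4, 28.7]
opening: 0.0531
grasp_force: 46.0
```

Request:
arm_command:
  plan:
    - {"dx": 0,"dy": 0,"dz": -0.4,"ax": 0,"ay": 0,"az": 0,"jaw": 0.2}
    - {"dx": 0,"dy": 0,"dz": -0.4,"ax": 0,"ay": 0,"az": 0,"jaw": 0.2}
    - {"dx": 0,"dy": 0,"dz": 0,"ax": 0,"ay": 0,"az": 0,"jaw": 0.2}
    - {"dx": 0,"dy": 0,"dz": 0,"ax": 0,"ay": 0,"az": 0,"jaw": 0.2}

```text
clock: 23.0
position: [0.6349, -0.1436, 0.3401]
tool_rot: [1.0, -0.021, 0.004, 0.006]
wrist_force: [-7.9, -18.8, 28.0]
opening: 0.018
grasp_force: 36.2
```

The descent hit something: 123 N at the wrist, which is over the 120 N limit. I'm stopping to look before doing anything else.

Run:
```python
from h import *
im=imaging.capture("wrist")
s=imaging.capture("scene")[150:330,250:430]
cv2.imwrite("pics/w9.png",np.hstack([im[60:360,140:540],cv2.resize(s,(300,300))]))
to([.638,-.1435,.308],-2)
```

```text
t 23.1 pos [ 0.6348 -0.1435  0.3401] d [ 0.11 -0.    1.07] a [ 0.12 -0.07 -0.06] open 0.0178 F [ -7.8 -18.5  28.7]
```

View pics/w9.png

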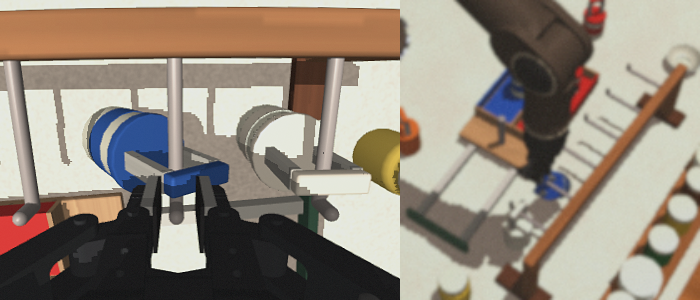

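The pot is still on its hook but pushed over, with its bar at crop (197,177). The fingers (150 and 207) are half shut beside the bar. I think the right finger landed on the end of the bar. I'm opening a little and backing out upward gently.

Request:
arm_command:
  plan:
    - {"dx": 0,"dy": 0,"dz": 0,"ax": 0,"ay": 0,"az": 0,"jaw": 0.3}
    - {"dx": 0,"dy": 0,"dz": 0,"ax": 0,"ay": 0,"az": 0,"jaw": 0.3}
  force: 25

```text
clock: 23.27
position: [0.6349, -0.142, 0.3386]
tool_rot: [1.0, -0.02, 0.003, 0.005]
wrist_force: [-3.8, -16.0, 16.0]
opening: 0.0259
grasp_force: 11.5
```

Request:
arm_command:
  plan:
    - {"dx": 0,"dy": 0,"dz": -0.15,"ax": 0,"ay": 0,"az": 0,"jaw": 0.3}
    - {"dx": 0,"dy": 0,"dz": -0.15,"ax": 0,"ay": 0,"az": 0,"jaw": 0.3}

```text
clock: 23.43
position: [0.6348, -0.1396, 0.3452]
tool_rot: [1.0, -0.019, 0.002, 0.003]
wrist_force: [1.6, -2.5, 6.7]
opening: 0.0258
grasp_force: 3.7
```

Request:
arm_command:
  plan:
    - {"dx": 0,"dy": 0,"dz": -0.3,"ax": 0,"ay": 0,"az": 0,"jaw": 0.3}
    - {"dx": 0,"dy": 0,"dz": -0.4,"ax": 0,"ay": 0,"az": 0,"jaw": 0.4}
    - {"dx": 0,"dy": 0,"dz": -0.4,"ax": 0,"ay": 0,"az": 0,"jaw": 0.65}
    - {"dx": 0,"dy": 0,"dz": 0,"ax": 0,"ay": 0,"az": 0,"jaw": 0.65}
    - {"dx": 0,"dy": 0,"dz": 0,"ax": 0,"ay": 0,"az": 0,"jaw": 0.65}

```text
clock: 23.85
position: [0.6353, -0.1361, 0.377]
tool_rot: [1.0, -0.017, 0.001, 0.0]
wrist_force: [0.3, -0.1, -1.0]
opening: 0.0555
grasp_force: 0.0
```

Run:
```python
from h import *
im=imaging.capture("wrist")
s=imaging.capture("scene")[200:330,290:420]
cv2.imwrite("pics/w10.png",np.hstack([im[60:360,140:540],cv2.resize(s,(300,300))]))
to([.638,-.1435,.308],-2)
```

```text
t 23.9 pos [ 0.635  -0.1365  0.3755] d [0.11 0.23 2.25] a [-0.    0.01 -0.  ] open 0.0557 F [ 0.4  0.  -0.6]
```

View pics/w10.png

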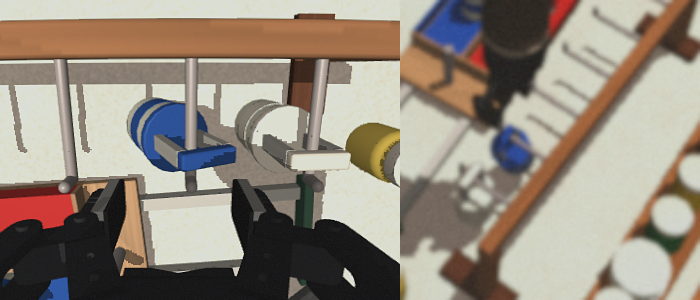

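The blue pot still hangs, slid about 10 mm to the right on its hook: the bar spans crop (180–236,150–165) and the hook is at 191. My picture views are used up, so I'll go on with numbers from the image.

Run:
```python
from h import *
im=imaging.capture("wrist");cv2.imwrite("pics/w11.png",im)
h=cv2.cvtColor(im,cv2.COLOR_BGR2HSV)
m=(h[...,0]>100)&(h[...,0]<130)&(h[...,1]>120)
for y in range(150,236,3):print(y,"".join((("abcdefgh"[h[y,x,2]//32]) if m[y,x] else "." if h[y,x,2]>150 else "-") for x in range(262,384,2)))
```

```text
150 ............---.................-...--.........---...........
153 ............---.................-...--........----...........
156 ............---.................-...--........----...........
159 ............---.......--------......--........---............
162 ............---....--cccccde--d-....--........---............
165 ............---..--cccd---ccdef-....------....---..........--
168 ............-----ddce---cefffff-....--ccc--------........----
171 ............----ddd--cdffffffff-....--ccccee------......-----
174 ............---dde--dffffffffff-....--ccccefe------....------
177 ............--dde--dgffffffffff-....--ccccefffe-----...------
180 ............--dd-deffffffffffff-....--cccceeeee------.-------
183 ............-dc.-efffffffffffff-....--cccceeeeee-----.-------
186 ............-dd-dffffffffffffff-....--ccccdeeeefe-----------.
189 ............-c--effffffffffffff-....--ccccefffeee-----------.
192 .............c-dfffffffffffffff-....--ccc------ff------------
195 .............-edffffe----dcffff-....--ccc------------------.-
198 .............-ddffffe------cccc-....--ccc--------------------
201 .............--dffffe-------ccc-....--ccc--------------------
204 .............--efffff--------cc-....--ccc--------------.-----
207 .............---fffff-----------....--ccccccccccccccccccc----
210 ..............--effffe-------c-cccccccccccddddeeeeeeeeeeee---
213 .................ffedd-----dddeeeeeeeeeeeeefffffffeccccccc---
216 ..................feccc----deffffffffffffffffeddddcccccccc---
219 ...................ccccc---cefffffffffffffffddcccccccccccc---
222 ....................ccccc--ceffffffeffefedddcccccccccccccc---
225 .....................-cccc--eeffeffeeffddccccccccccc---------
228 ........................dcccefffeeeeedd--.....---------------
231 .............................dc------..........--------------
234 ...-------.....................------...........-------------
```

Run:
```python
from h import *
a=atz("wrist",(317,220),.174);b=atz("wrist",(377,215),.174);print(a,b,np.linalg.norm(a-b),(a+b)/2,np.degrees(np.arctan2((a-b)[0],(a-b)[1])))
# compare: earlier frame w8-like reference: where does TCP axis at z=.174 project
p=status.get_state()["position"];print(proj("wrist",[[p[0],p[1],.174],[p[0],p[1],.119]]))
to([.638,-.1435,.308],-2)
```

```text
[ 0.64386828 -0.13534267  0.174     ] [ 0.64577418 -0.17250361  0.174     ] 0.037209778238133366 [ 0.64482123 -0.15392314  0.174     ] -2.935984314625435
[[319.63907702 233.40391828]
 [319.32996026 208.7279674 ]]
 t 24.0 pos [ 0.6349 -0.1367  0.3752] d [0.11 0.22 2.24] a [-0.    0.01 -0.  ] open 0.0556 F [ 0.2 -0.2 -0.5]
```

Request:
arm_command:
  plan:
    - {"dx": 0,"dy": 0,"dz": 0,"ax": 0,"ay": 0,"az": -0.67,"jaw": 0.68}
    - {"dx": 0.28,"dy": 0.58,"dz": 0,"ax": 0,"ay": 0,"az": 0,"jaw": 0.68}
    - {"dx": 0,"dy": 0,"dz": 0,"ax": 0,"ay": 0,"az": 0,"jaw": 0.68}
    - {"dx": 0,"dy": 0,"dz": 0,"ax": 0,"ay": 0,"az": 0,"jaw": 0.68}

```text
clock: 24.33
position: [0.644, -0.1549, 0.3748]
tool_rot: [1.0, 0.016, -0.001, -0.0]
wrist_force: [0.0, -0.4, -0.5]
opening: 0.0581
grasp_force: 0.0
```

Run:
```python
from h import *
to([.644,-.154,.312],2)
im=imaging.capture("wrist");cv2.imwrite("pics/w12.png",im)
h=cv2.cvtColor(im,cv2.COLOR_BGR2HSV)
m=(h[...,0]>100)&(h[...,0]<130)&(h[...,1]>120)
p=status.get_state()["position"];print(proj("wrist",[[p[0],p[1],.174]]))
for y in range(180,256,4):print(y,"".join((("abcdefgh"[h[y,x,2]//32]) if m[y,x] else "." if h[y,x,2]>150 else "-") for x in range(230,410,3)))
```

```text
t 24.3 pos [ 0.644  -0.1549  0.3748] d [-0.   -0.03  2.09] a [-0.    0.01 -0.02] open 0.0581 F [ 0.  -0.4 -0.5]
[[319.70462185 233.51453632]]
180 ............-dd--cdfeee-...-ecc-------...........-----------
184 ............-d--dfeeeee-..--eccc-------.........---------...
188 ............d--efeeeeee-..--eccced------.......---.---......
192 ...........-d-feeeeeeee-..-decccee------......------........
196 ...........--dfeeeeeeee-..-deccceee-------....--.--.........
200 ............efeeeeeeeee-..-eeccceee---------------..........
204 ............dfee---edee-..-eec----d--------------...........
208 ............-fee----ccc-..-eec-------------------------.....
212 ............-eee-----cc-..-ccc---------------------------...
216 .............eee------c-..-ccc------------------------------
220 .............eeee-----c...-cccc-----------------------------
224 ..............eee---ccccccccccccdddddedc--------------------
228 ...............eee--eeeeeeeeeeeeeeeecccc--------------------
232 ................ee--dfeeeeccccccceeccccc--------------------
236 ..................c-cccccccccccccccccccc.-------------------
240 ------------........cccccccccccccb---.....------------------
244 .....-------...........---.................-----------------
248 ....--------..........----...................---------------
252 ------------..........----....................--------------
```

The bar is now centred under the tool (columns 290–349, row 231, against 319.7, 233.5). I'm descending in small checked steps.

Request:
arm_command:
  plan:
    - {"dx": 0,"dy": 0,"dz": 0.4,"ax": 0,"ay": 0,"az": 0,"jaw": 0.68}
    - {"dx": 0,"dy": 0,"dz": 0.3,"ax": 0,"ay": 0,"az": 0,"jaw": 0.68}
    - {"dx": 0,"dy": 0,"dz": 0.2,"ax": 0,"ay": 0,"az": 0,"jaw": 0.68}
    - {"dx": 0,"dy": 0,"dz": 0.2,"ax": 0,"ay": 0,"az": 0,"jaw": 0.68}

```text
clock: 24.72
position: [0.6438, -0.1535, 0.3414]
tool_rot: [1.0, 0.018, -0.001, -0.0]
wrist_force: [0.5, 0.1, -0.1]
opening: 0.0581
grasp_force: 0.0
```

Request:
arm_command:
  plan:
    - {"dx": 0,"dy": 0,"dz": 0.2,"ax": 0,"ay": 0,"az": 0,"jaw": 0.68}
    - {"dx": 0,"dy": 0,"dz": 0,"ax": 0,"ay": 0,"az": 0,"jaw": 0.68}

```text
clock: 24.88
position: [0.6438, -0.1538, 0.3351]
tool_rot: [1.0, 0.017, -0.001, -0.0]
wrist_force: [0.0, 0.4, 0.2]
opening: 0.0581
grasp_force: 0.0
```

Request:
arm_command:
  plan:
    - {"dx": 0,"dy": 0,"dz": 0.25,"ax": 0,"ay": 0,"az": 0,"jaw": 0.68}
    - {"dx": 0,"dy": 0,"dz": 0.25,"ax": 0,"ay": 0,"az": 0,"jaw": 0.68}

```text
clock: 25.05
position: [0.6444, -0.154, 0.322]
tool_rot: [1.0, 0.017, 0.001, 0.0]
wrist_force: [0.3, 0.4, -0.4]
opening: 0.0579
grasp_force: 0.0
```

Request:
arm_command:
  plan:
    - {"dx": 0,"dy": 0,"dz": 0.25,"ax": 0,"ay": 0,"az": 0,"jaw": 0.68}
    - {"dx": 0,"dy": 0,"dz": 0,"ax": 0,"ay": 0,"az": 0,"jaw": 0.68}

```text
clock: 25.22
position: [0.6436, -0.154, 0.3123]
tool_rot: [1.0, 0.017, -0.001, -0.0]
wrist_force: [-0.0, 0.9, 0.3]
opening: 0.0579
grasp_force: 0.0
```

Request:
arm_command:
  plan:
    - {"dx": 0,"dy": 0,"dz": 0,"ax": 0,"ay": 0,"az": 0,"jaw": 0.2}
    - {"dx": 0,"dy": 0,"dz": 0,"ax": 0,"ay": 0,"az": 0,"jaw": 0.2}
    - {"dx": 0,"dy": 0,"dz": 0,"ax": 0,"ay": 0,"az": 0,"jaw": 0.2}
    - {"dx": 0,"dy": 0,"dz": 0,"ax": 0,"ay": 0,"az": 0,"jaw": 0.2}
  force: 40

```text
clock: 25.55
position: [0.6442, -0.1538, 0.3147]
tool_rot: [1.0, 0.017, 0.0, -0.0]
wrist_force: [0.6, 0.7, 0.5]
opening: 0.0407
grasp_force: 40.6
```

Gripped at 40.7 mm. Lifting 25 mm and recentring the pot on the hook.

Request:
arm_command:
  plan:
    - {"dx": 0,"dy": -0.1,"dz": -0.4,"ax": 0,"ay": 0,"az": 0,"jaw": 0.2}
    - {"dx": 0,"dy": -0.15,"dz": -0.4,"ax": 0,"ay": 0,"az": 0,"jaw": 0.2}
    - {"dx": 0,"dy": 0,"dz": 0,"ax": 0,"ay": 0,"az": 0,"jaw": 0.2}
    - {"dx": 0,"dy": 0,"dz": 0,"ax": 0,"ay": 0,"az": 0,"jaw": 0.2}

```text
clock: 25.88
position: [0.6444, -0.1458, 0.3401]
tool_rot: [1.0, 0.018, 0.001, 0.0]
wrist_force: [0.2, -0.3, -3.5]
opening: 0.0406
grasp_force: 40.5
```

Run:
```python
from h import *
to([.55,-.146,.34],-2)
```

```text
t 25.9 pos [ 0.6444 -0.1458  0.3401] d [-3.14  0.12  0.  ] a [ 0.   -0.03  0.67] open 0.0406 F [ 0.2 -0.3 -3.5]
```

Request:
arm_command:
  plan:
    - {"dx": -0.3,"dy": -0.02,"dz": 0,"ax": 0,"ay": 0,"az": 0,"jaw": 0.2}
    - {"dx": -0.5,"dy": -0.035,"dz": 0,"ax": 0,"ay": 0,"az": 0,"jaw": 0.2}
    - {"dx": -0.5,"dy": -0.035,"dz": 0,"ax": 0,"ay": 0,"az": 0,"jaw": 0.2}

```text
clock: 26.13
position: [0.6036, -0.1452, 0.3376]
tool_rot: [1.0, 0.017, -0.001, -0.0]
wrist_force: [0.3, 0.9, -2.6]
opening: 0.0403
grasp_force: 40.6
```

Request:
arm_command:
  plan:
    - {"dx": -0.7,"dy": -0.05,"dz": 0,"ax": 0,"ay": 0,"az": 0,"jaw": 0.2}
    - {"dx": -0.7,"dy": -0.05,"dz": 0,"ax": 0,"ay": 0,"az": 0,"jaw": 0.2}
    - {"dx": -0.3,"dy": 0,"dz": -0.4,"ax": 0,"ay": 0,"az": 0,"jaw": 0.2}
    - {"dx": 0,"dy": 0,"dz": -1,"ax": 0,"ay": 0,"az": 0,"jaw": 0.2}
    - {"dx": 0,"dy": 0,"dz": -1,"ax": 0,"ay": 0,"az": 0,"jaw": 0.2}

```text
clock: 26.55
position: [0.5518, -0.1443, 0.4097]
tool_rot: [1.0, 0.017, -0.002, -0.0]
wrist_force: [0.3, -0.7, -2.6]
opening: 0.0405
grasp_force: 40.6
```

Request:
arm_command:
  plan:
    - {"dx": 0,"dy": 0,"dz": -1,"ax": 0,"ay": 0,"az": 0,"jaw": 0.2}
    - {"dx": 0,"dy": 0,"dz": 0,"ax": 0,"ay": 0,"az": 0,"jaw": 0.2}

```text
clock: 26.72
position: [0.5541, -0.144, 0.4463]
tool_rot: [1.0, 0.017, 0.004, 0.001]
wrist_force: [1.9, 0.1, -2.4]
opening: 0.0405
grasp_force: 40.6
```

Run:
```python
from h import *
to([.424,.018,.44],2.4)
imaging.capture("wrist");i=imaging.camera_info("wrist")
for q,z in[("blue1",.12),("red1",.12),("white",.119)]:
  for r in imaging.search_frame(q,"wrist"):print(q,r,np.round(atz("wrist",r["position"],z-.05,i),3))
imaging.capture("scene")
for q,z in[("blue1",.03),("red1",.03),("white",.049)]:
  for r in imaging.tip_of(q,"scene"):print(q,r,np.round(atz("scene",r["position"],z),3))
```

```text
t 26.7 pos [ 0.5541 -0.144   0.4463] d [-4.11 -5.58  0.21] a [ 0.03 -0.08 -0.07] open 0.0405 F [ 1.9  0.1 -2.4]
blue1 {'position': [74.8, 275.0], 'conf': 0.87} [0.417 0.183 0.07 ]
blue1 {'position': [131.1, 279.0], 'conf': 0.84} [0.415 0.104 0.07 ]
blue1 {'position': [319.4, 244.0], 'conf': 0.77} [ 0.475 -0.148  0.07 ]
blue1 {'position': [323.0, 318.8], 'conf': 0.64} [ 0.364 -0.157  0.07 ]
red1 {'position': [70.6, 211.7], 'conf': 0.62} [0.507 0.171 0.07 ]
red1 {'position': [4.2, 226.2], 'conf': 0.53} [0.484 0.271 0.07 ]
white {'position': [400.0, 110.9], 'conf': 0.98} [ 0.641 -0.235  0.069]
blue1 {'position': [311.0, 243.1], 'conf': 0.94} [ 0.497 -0.083  0.03 ]
blue1 {'position': [257.1, 234.6], 'conf': 0.64} [ 0.317 -0.168  0.03 ]
blue1 {'position': [317.5, 199.8], 'conf': 0.57} [0.402 0.09  0.03 ]
blue1 {'position': [337.0, 191.2], 'conf': 0.52} [0.439 0.17  0.03 ]
blue1 {'position': [218.3, 277.1], 'conf': 0.43} [ 0.322 -0.374  0.03 ]
red1 {'position': [352.6, 201.5], 'conf': 0.87} [0.517 0.163 0.03 ]
red1 {'position': [367.8, 170.0], 'conf': 0.78} [0.479 0.337 0.03 ]
red1 {'position': [383.4, 139.3], 'conf': 0.74} [0.441 0.533 0.03 ]
white {'position': [319.4, 293.3], 'conf': 0.68} [ 0.639 -0.231  0.049]
```

Request:
arm_command:
  plan:
    - {"dx": -0.68,"dy": -0.92,"dz": 0,"ax": 0,"ay": 0,"az": -0.04,"jaw": 0.2}
    - {"dx": -0.68,"dy": -0.92,"dz": 0,"ax": 0,"ay": 0,"az": 0,"jaw": 0.2}
    - {"dx": -0.68,"dy": -0.92,"dz": 0,"ax": 0,"ay": 0,"az": 0,"jaw": 0.2}
    - {"dx": -0.68,"dy": -0.92,"dz": 0,"ax": 0,"ay": 0,"az": 0,"jaw": 0.2}
    - {"dx": -0.68,"dy": -0.92,"dz": 0,"ax": 0,"ay": 0,"az": 0,"jaw": 0.2}

```text
clock: 27.53
position: [0.4453, -0.0088, 0.4397]
tool_rot: [1.0, 0.019, -0.001, -0.0]
wrist_force: [-0.2, 1.2, -1.8]
opening: 0.0405
grasp_force: 40.5
```

Request:
arm_command:
  plan:
    - {"dx": -0.68,"dy": -0.92,"dz": 0,"ax": 0,"ay": 0,"az": 0,"jaw": 0.2}
    - {"dx": 0,"dy": 0,"dz": 0,"ax": 0,"ay": 0,"az": 0,"jaw": 0.2}
    - {"dx": 0,"dy": 0,"dz": 0,"ax": 0,"ay": 0,"az": 0,"jaw": 0.2}

```text
clock: 27.78
position: [0.4242, 0.0183, 0.4404]
tool_rot: [1.0, 0.021, 0.0, 0.0]
wrist_force: [1.1, -1.1, -2.9]
opening: 0.0393
grasp_force: 42.1
```

Run:
```python
from h import *
to([.424,.018,.30],2.4)
```

```text
t 27.8 pos [0.4242 0.0183 0.4404] d [-0.01  0.01  4.68] a [ 0.01 -0.    0.  ] open 0.0393 F [ 1.1 -1.1 -2.9]
```

Request:
arm_command:
  plan:
    - {"dx": 0,"dy": 0,"dz": 0.8,"ax": 0,"ay": 0,"az": 0,"jaw": 0.2}
    - {"dx": 0,"dy": 0,"dz": 0.9,"ax": 0,"ay": 0,"az": 0,"jaw": 0.2}
    - {"dx": 0,"dy": 0,"dz": 0.9,"ax": 0,"ay": 0,"az": 0,"jaw": 0.2}
    - {"dx": 0,"dy": 0,"dz": 0.8,"ax": 0,"ay": 0,"az": 0,"jaw": 0.2}
    - {"dx": 0,"dy": 0,"dz": 0.5,"ax": 0,"ay": 0,"az": 0,"jaw": 0.2}

```text
clock: 28.2
position: [0.425, 0.0158, 0.3208]
tool_rot: [1.0, 0.019, -0.001, -0.0]
wrist_force: [0.1, -0.2, -2.7]
opening: 0.0395
grasp_force: 42.0
```

Request:
arm_command:
  plan:
    - {"dx": 0,"dy": 0,"dz": 0.4,"ax": 0,"ay": 0,"az": 0,"jaw": 0.2}
    - {"dx": 0,"dy": 0,"dz": 0.3,"ax": 0,"ay": 0,"az": 0,"jaw": 0.2}
    - {"dx": 0,"dy": 0,"dz": 0,"ax": 0,"ay": 0,"az": 0,"jaw": 0.2}
    - {"dx": 0,"dy": 0,"dz": 0,"ax": 0,"ay": 0,"az": 0,"jaw": 0.2}

```text
clock: 28.53
position: [0.4255, 0.0165, 0.3021]
tool_rot: [1.0, 0.019, -0.0, -0.0]
wrist_force: [-0.2, 0.6, -2.2]
opening: 0.0394
grasp_force: 42.0
```

Request:
arm_command:
  plan:
    - {"dx": 0,"dy": 0,"dz": 0.1,"ax": 0,"ay": 0,"az": 0,"jaw": 0.2}
    - {"dx": 0,"dy": 0,"dz": 0,"ax": 0,"ay": 0,"az": 0,"jaw": 0.2}

```text
clock: 28.7
position: [0.4255, 0.0168, 0.2997]
tool_rot: [1.0, 0.019, 0.001, 0.0]
wrist_force: [0.9, -0.3, -2.9]
opening: 0.0395
grasp_force: 42.1
```

Request:
arm_command:
  plan:
    - {"dx": 0,"dy": 0,"dz": 0.1,"ax": 0,"ay": 0,"az": 0,"jaw": 0.2}
    - {"dx": 0,"dy": 0,"dz": 0,"ax": 0,"ay": 0,"az": 0,"jaw": 0.2}

```text
clock: 28.87
position: [0.4256, 0.0169, 0.2972]
tool_rot: [1.0, 0.019, 0.001, 0.0]
wrist_force: [-1.6, -0.5, 1.5]
opening: 0.0392
grasp_force: 42.5
```

Request:
arm_command:
  plan:
    - {"dx": 0,"dy": 0,"dz": 0.07,"ax": 0,"ay": 0,"az": 0,"jaw": 0.2}
    - {"dx": 0,"dy": 0,"dz": 0,"ax": 0,"ay": 0,"az": 0,"jaw": 0.2}

```text
clock: 29.03
position: [0.4262, 0.0166, 0.2969]
tool_rot: [1.0, 0.019, 0.002, 0.001]
wrist_force: [-6.7, -3.7, 26.5]
opening: 0.0392
grasp_force: 45.2
```

Request:
arm_command:
  plan:
    - {"dx": 0,"dy": 0,"dz": -0.07,"ax": 0,"ay": 0,"az": 0,"jaw": 0.2}
    - {"dx": 0,"dy": 0,"dz": 0,"ax": 0,"ay": 0,"az": 0,"jaw": 0.62}
    - {"dx": 0,"dy": 0,"dz": 0,"ax": 0,"ay": 0,"az": 0,"jaw": 0.62}
    - {"dx": 0,"dy": 0,"dz": 0,"ax": 0,"ay": 0,"az": 0,"jaw": 0.62}
    - {"dx": 0,"dy": 0,"dz": -0.4,"ax": 0,"ay": 0,"az": 0,"jaw": 0.62}

```text
clock: 29.45
position: [0.4244, 0.0167, 0.3069]
tool_rot: [1.0, 0.02, -0.002, -0.0]
wrist_force: [-0.2, 0.2, 0.4]
opening: 0.053
grasp_force: 0.0
```

Request:
arm_command:
  plan:
    - {"dx": 0,"dy": 0,"dz": -0.8,"ax": 0,"ay": 0,"az": 0,"jaw": 0.62}
    - {"dx": 0,"dy": 0,"dz": -1,"ax": 0,"ay": 0,"az": 0,"jaw": 0.62}
    - {"dx": 0,"dy": 0,"dz": -1,"ax": 0,"ay": 0,"az": 0,"jaw": 0.62}
    - {"dx": 0,"dy": -0.7,"dz": -0.8,"ax": 0,"ay": 0,"az": 0,"jaw": 0.62}
    - {"dx": 0,"dy": -1,"dz": 0,"ax": 0,"ay": 0,"az": 0,"jaw": 0.62}

```text
clock: 29.87
position: [0.4245, 0.0669, 0.4206]
tool_rot: [1.0, 0.017, 0.004, 0.0]
wrist_force: [2.0, 0.4, 0.3]
opening: 0.0531
grasp_force: 0.0
```

Request:
arm_command:
  plan:
    - {"dx": 0,"dy": -1,"dz": 0,"ax": 0,"ay": 0,"az": 0,"jaw": 0.62}
    - {"dx": 0,"dy": -1,"dz": 0,"ax": 0,"ay": 0,"az": 0,"jaw": 0.62}
    - {"dx": 0,"dy": -1,"dz": 0,"ax": 0,"ay": 0,"az": 0,"jaw": 0.62}
    - {"dx": 0,"dy": -1,"dz": 0,"ax": 0,"ay": 0,"az": 0,"jaw": 0.62}
    - {"dx": 0,"dy": -1,"dz": 0,"ax": 0,"ay": 0,"az": 0,"jaw": 0.62}

```text
clock: 30.28
position: [0.417, 0.2191, 0.4163]
tool_rot: [1.0, 0.019, 0.0, 0.0]
wrist_force: [0.5, -0.3, 0.4]
opening: 0.053
grasp_force: 0.0
```

Request:
arm_command:
  plan:
    - {"dx": 0,"dy": -1,"dz": 0,"ax": 0,"ay": 0,"az": 0,"jaw": 0.62}
    - {"dx": 0,"dy": -1,"dz": 0,"ax": 0,"ay": 0,"az": 0,"jaw": 0.62}
    - {"dx": 0,"dy": -1,"dz": 0,"ax": 0,"ay": 0,"az": 0,"jaw": 0.62}
    - {"dx": 0,"dy": 0,"dz": 0,"ax": 0,"ay": 0,"az": 0,"jaw": 0.62}
    - {"dx": 0,"dy": 0,"dz": 0,"ax": 0,"ay": 0,"az": 0,"jaw": 0.62}

```text
clock: 30.7
position: [0.4132, 0.3092, 0.4158]
tool_rot: [1.0, 0.021, -0.001, -0.0]
wrist_force: [-0.2, -0.4, -0.5]
opening: 0.0528
grasp_force: 0.0
```

Run:
```python
from h import *
to([.455,.35,.42],2.4)
im=imaging.capture("wrist");cv2.imwrite("pics/w13.png",im);i=imaging.camera_info("wrist")
for f in(imaging.tip_of,imaging.search_frame):
  for r in f("red3","wrist"):print(r,np.round(atz("wrist",r["position"],0,i),3))
h=cv2.cvtColor(im,cv2.COLOR_BGR2HSV)
m=((h[...,0]<8)|(h[...,0]>172))&(h[...,1]>150)
n,l,st,ce=cv2.connectedComponentsWithStats(m.astype(np.uint8))
for k in range(1,n):
  if st[k,4]>150:print(st[k],ce[k])
im=imaging.capture("top");cv2.imwrite("pics/t13.png",im)
for r in imaging.tip_of("red3","top"):print(r,np.round(atz("top",r["position"],0),3))
```

```text
t 30.7 pos [0.4132 0.3092 0.4158] d [ 1.45 -1.3  -0.14] a [-0.01  0.01  0.01] open 0.0528 F [-0.2 -0.4 -0.5]
{'position': [451.7, 101.1], 'conf': 0.77} [0.517 0.142 0.   ]
{'position': [279.6, 142.9], 'conf': 0.55} [0.455 0.361 0.   ]
{'position': [271.6, 144.8], 'conf': 0.69} [0.452 0.371 0.   ]
{'position': [477.8, 95.7], 'conf': 0.66} [0.525 0.109 0.   ]
[ 418   52  201   14 1827] [514.00547345  58.1182266 ]
[  412    64   185    77 11777] [505.02267131 102.04542753]
[ 243  118   58   53 2094] [273.45081184 143.58404967]
{'position': [285.5, 195.7], 'conf': 0.68} [0.508 0.163 0.   ]
{'position': [326.9, 218.4], 'conf': 0.43} [0.427 0.019 0.   ]
{'position': [232.6, 252.8], 'conf': 0.33} [0.311 0.347 0.   ]
```

Run:
```python
from h import *
im=cv2.imread("pics/w13.png");h=cv2.cvtColor(im,cv2.COLOR_BGR2HSV)
m=((h[...,0]<8)|(h[...,0]>172))&(h[...,1]>120)
for y in range(108,196,2):print(y,"".join(("0123456789"[h[y,x,2]//26] if m[y,x] else "." if h[y,x,2]>150 else "-") for x in range(230,316,2)))
```

```text
108 ...........................................
110 ...........................................
112 ...........................................
114 ...........................................
116 ...........................................
118 ..................6777766..................
120 ................777777777776...............
122 ..............7777777777777775.............
124 .............777777777777777775-...........
126 ............777777777777777777762-.........
128 ...........7777777777777777777776--........
130 ...........-----587777777777777773---......
132 .........663------87777777777777762----....
134 .........77752---348777777777777774-----...
136 ........7777763--444877777777777776-----...
138 .......67777777424444387777777777772-----..
140 .......77777777763344443877777777772-----..
142 .......67777777777434444387777777772-------
144 .........777777777763344445777777773-------
146 .........767777777777434444457777773-------
148 .........7767777777777524444-587777--------
150 ..........77767777777776334----6777--------
152 ..........7777677777777775-----4576-----
[... 311 characters left out ...]
677777777777776---------..-.
168 .................67777777776----------.....
170 ....................57666......-----.......
172 ...........................................
174 ...........................................
176 ...........................................
178 ...........................................
180 ...........................................
182 ...........................................
184 ...........................................
186 ...........................................
188 ...........................................
190 ...........................................
192 ...........................................
194 ...........................................
```

Run:
```python
from h import *
a=atz("wrist",(247,137),.125);b=atz("wrist",(281,161),.125);d=a-b
print(a,b,np.linalg.norm(d),(a+b)/2,"yaw",np.degrees(np.arctan2(-d[0],d[1])))
c=atz("wrist",(273,145),.070);print("lid",c)
to(np.r_[((a+b)/2)[:2],.36],np.degrees(np.arctan2(-d[0],d[1])))
```

```text
[0.46798774 0.37187462 0.125     ] [0.44781831 0.34171484 0.125     ] 0.036282486866464146 [0.45790303 0.35679473 0.125     ] yaw -33.77272262437522
lid [0.4578461  0.35717798 0.07      ]
 t 30.9 pos [0.4142 0.3064 0.4163] d [ 0.28 -2.2   1.88] a [ 0.01 -0.    5.98] open 0.0528 F [1.1 0.2 0.9]
```

Request:
arm_command:
  plan:
    - {"dx": 0,"dy": 0,"dz": 0,"ax": 0,"ay": 0,"az": 1,"jaw": 0.68}
    - {"dx": 0,"dy": 0,"dz": 0,"ax": 0,"ay": 0,"az": 1,"jaw": 0.68}
    - {"dx": 0,"dy": 0,"dz": 0,"ax": 0,"ay": 0,"az": 1,"jaw": 0.68}
    - {"dx": 0,"dy": 0,"dz": 0,"ax": 0,"ay": 0,"az": 1,"jaw": 0.68}
    - {"dx": 0,"dy": 0,"dz": 0,"ax": 0,"ay": 0,"az": 1,"jaw": 0.68}

```text
clock: 31.37
position: [0.4145, 0.3063, 0.4149]
tool_rot: [0.975, -0.221, -0.001, 0.002]
wrist_force: [0.6, 0.5, -0.9]
opening: 0.058
grasp_force: 0.0
```

Request:
arm_command:
  plan:
    - {"dx": 0,"dy": 0,"dz": 0,"ax": 0,"ay": 0,"az": 1,"jaw": 0.68}
    - {"dx": 0.14,"dy": -0.9,"dz": 0,"ax": 0,"ay": 0,"az": 0,"jaw": 0.68}
    - {"dx": 0.14,"dy": -0.9,"dz": 0.6,"ax": 0,"ay": 0,"az": 0,"jaw": 0.68}
    - {"dx": 0,"dy": -0.4,"dz": 0.9,"ax": 0,"ay": 0,"az": 0,"jaw": 0.68}
    - {"dx": 0,"dy": 0,"dz": 0,"ax": 0,"ay": 0,"az": 0,"jaw": 0.68}

```text
clock: 31.78
position: [0.4515, 0.3631, 0.3628]
tool_rot: [0.971, -0.238, -0.003, 0.007]
wrist_force: [-1.0, -1.2, -0.7]
opening: 0.0579
grasp_force: 0.0
```

```bash
cat > asc.py <<'E'
from h import *
import sys
to([.458,.357,.262],-34)
im=imaging.capture("wrist");h=cv2.cvtColor(im,cv2.COLOR_BGR2HSV)
m=((h[...,0]<8)|(h[...,0]>172))&(h[...,1]>120)
p=status.get_state()["position"];print(proj("wrist",[[p[0],p[1],.125],[p[0],p[1],.07]]))
for y in range(150,270,4):print(y,"".join(("0123456789"[h[y,x,2]//26] if m[y,x] else "." if h[y,x,2]>150 else "-") for x in range(230,410,3)))
E
python3 asc.py
```

```text
t 31.8 pos [0.4515 0.3631 0.3628] d [0.29 0.05 3.36] a [0.14 0.01 1.07] open 0.0579 F [-1.  -1.2 -0.7]
[[314.8218694  214.17620942]
 [314.6631451  196.58640075]]
150 ............................................................
154 .............................-...-..........................
158 .........................-243322------................-.----
162 .......................34677777632------.........-----------
166 ......................4777777777776------......-------------
170 .....................777777777777777------....--------------
174 ....................77777777777777777-----.-----------------
178 ...................6777777777777777777----------------------
182 ...................7777777777777777777----------------------
186 ...................77---433434634444333---------------------
190 ...................57---4344444443---43---------------------
194 ...................75---4444434443---43---------------------
198 ...................744433222222233----.---------------------
202 ...................7477777477733333333..-.------------------
206 ....................3434
[... 311 characters left out ...]
..............................................----
230 ..........................................................--
234 ............................................................
238 ............................................................
242 .....------......................................-----......
246 .....------......................................------.....
250 .----------.....................................----------..
254 -----------.....................................------------
258 -----------.....................................------------
262 ------------..................................--------------
266 ------------.................................---------------
```

Request:
arm_command:
  plan:
    - {"dx": 0.26,"dy": 0.03,"dz": 0.5,"ax": 0,"ay": 0,"az": 0.7,"jaw": 0.68}
    - {"dx": 0,"dy": 0,"dz": 0,"ax": 0,"ay": 0,"az": 0,"jaw": 0.68}
    - {"dx": 0,"dy": 0,"dz": 0,"ax": 0,"ay": 0,"az": 0,"jaw": 0.68}

```text
clock: 32.08
position: [0.4583, 0.3566, 0.3531]
tool_rot: [0.962, -0.274, -0.001, 0.005]
wrist_force: [-0.6, 1.4, -0.0]
opening: 0.058
grasp_force: 0.0
```

```bash
python3 asc.py
```

```text
t 32.1 pos [0.4583 0.3566 0.3531] d [-0.02 -0.    3.04] a [ 0.1  -0.02  0.36] open 0.058 F [-0.6  1.4 -0. ]
[[316.55214162 219.55418365]
 [316.36510492 200.29822794]]
150 ............................................................
154 .....................................................-..----
158 ..................................................----------
162 ................................................------------
166 ..........................------------........--------------
170 .......................-22233322--------.....---------------
174 ......................-63467764232--------------------------
178 .....................34777777777762-------------------------
182 ....................-777777777777775------------------------
186 ...................-77777777777777733-----------------------
190 ...................7777634444434433433----------------------
194 ..................67777734434433433443----------------------
198 ..................777--4343433444333333---------------------
202 ..................775--4333344333---433--....---------------
206 ..................7
[... 316 characters left out ...]
.........333333333333333333......................-
230 ...................333333333333333333.......................
234 ............................................................
238 ............................................................
242 .....------......................................-----......
246 .....------......................................------.....
250 .----------.....................................----------..
254 -----------.....................................------------
258 -----------.....................................------------
262 ------------....................................------------
266 ------------....................................------------
```

Request:
arm_command:
  plan:
    - {"dx": -0.1,"dy": 0,"dz": 0.7,"ax": 0.1,"ay": 0,"az": 0,"jaw": 0.68}
    - {"dx": 0,"dy": 0,"dz": 0.7,"ax": 0,"ay": 0,"az": 0,"jaw": 0.68}
    - {"dx": 0,"dy": 0,"dz": 0.3,"ax": 0,"ay": 0,"az": 0,"jaw": 0.68}
    - {"dx": 0,"dy": 0,"dz": 0.2,"ax": 0,"ay": 0,"az": 0,"jaw": 0.68}
    - {"dx": 0,"dy": 0,"dz": 0.2,"ax": 0,"ay": 0,"az": 0,"jaw": 0.68}

```text
clock: 32.55
position: [0.4559, 0.3592, 0.2899]
tool_rot: [0.962, -0.274, 0.0, -0.001]
wrist_force: [-0.1, -0.5, 0.2]
opening: 0.0585
grasp_force: 0.0
```

Request:
arm_command:
  plan:
    - {"dx": 0,"dy": 0,"dz": 0.15,"ax": 0,"ay": 0,"az": 0,"jaw": 0.68}
    - {"dx": 0,"dy": 0,"dz": 0,"ax": 0,"ay": 0,"az": 0,"jaw": 0.68}

```text
clock: 32.72
position: [0.4557, 0.3591, 0.2846]
tool_rot: [0.962, -0.274, 0.0, -0.0]
wrist_force: [-0.4, -0.0, -0.0]
opening: 0.058
grasp_force: 0.0
```

```bash
python3 -c "
from h import *
to([.457,.356,.263],-32)"
```

```text
t 32.7 pos [0.4557 0.3591 0.2846] d [0.09 0.07 0.72] a [-0.01 -0.    0.03] open 0.058 F [-0.4 -0.  -0. ]
```

Request:
arm_command:
  plan:
    - {"dx": 0,"dy": 0.04,"dz": 0.25,"ax": 0,"ay": 0,"az": 0,"jaw": 0.68}
    - {"dx": 0,"dy": 0,"dz": 0.25,"ax": 0,"ay": 0,"az": 0,"jaw": 0.68}
    - {"dx": 0,"dy": 0,"dz": 0.15,"ax": 0,"ay": 0,"az": 0,"jaw": 0.68}
    - {"dx": 0,"dy": 0,"dz": 0,"ax": 0,"ay": 0,"az": 0,"jaw": 0.68}

```text
clock: 33.05
position: [0.4546, 0.358, 0.264]
tool_rot: [0.962, -0.274, -0.0, 0.001]
wrist_force: [-0.3, 0.3, -0.1]
opening: 0.0581
grasp_force: 0.0
```

Request:
arm_command:
  plan:
    - {"dx": 0,"dy": 0,"dz": 0,"ax": 0,"ay": 0,"az": 0,"jaw": 0.2}
    - {"dx": 0,"dy": 0,"dz": 0,"ax": 0,"ay": 0,"az": 0,"jaw": 0.2}
    - {"dx": 0,"dy": 0,"dz": 0,"ax": 0,"ay": 0,"az": 0,"jaw": 0.2}
    - {"dx": 0,"dy": 0,"dz": 0,"ax": 0,"ay": 0,"az": 0,"jaw": 0.2}

```text
clock: 33.38
position: [0.455, 0.3583, 0.2653]
tool_rot: [0.962, -0.274, 0.001, -0.0]
wrist_force: [0.8, 0.2, -1.6]
opening: 0.0395
grasp_force: 40.8
```

Request:
arm_command:
  plan:
    - {"dx": 0,"dy": 0,"dz": -0.4,"ax": 0,"ay": 0,"az": 0,"jaw": 0.2}
    - {"dx": 0,"dy": 0,"dz": -0.7,"ax": 0,"ay": 0,"az": 0,"jaw": 0.2}
    - {"dx": 0,"dy": 0,"dz": 0,"ax": 0,"ay": 0,"az": 0,"jaw": 0.2}

```text
clock: 33.63
position: [0.4559, 0.3588, 0.3021]
tool_rot: [0.962, -0.274, 0.002, -0.002]
wrist_force: [1.3, 1.1, -1.8]
opening: 0.0397
grasp_force: 41.0
```

Request:
arm_command:
  plan:
    - {"dx": 0,"dy": 0,"dz": -1,"ax": 0,"ay": 0,"az": -0.9,"jaw": 0.2}
    - {"dx": 0,"dy": 0,"dz": -1,"ax": 0,"ay": 0,"az": -1,"jaw": 0.2}
    - {"dx": 0,"dy": 0,"dz": -1,"ax": 0,"ay": 0,"az": -1,"jaw": 0.2}
    - {"dx": 0,"dy": 0,"dz": -1,"ax": 0,"ay": 0,"az": -1,"jaw": 0.2}
    - {"dx": 0,"dy": 0,"dz": -1,"ax": 0,"ay": 0,"az": -1,"jaw": 0.2}

```text
clock: 34.05
position: [0.4545, 0.3577, 0.4498]
tool_rot: [1.0, -0.019, 0.001, -0.0]
wrist_force: [0.2, 0.1, -2.9]
opening: 0.0395
grasp_force: 41.6
```

Request:
arm_command:
  plan:
    - {"dx": 0,"dy": 0,"dz": 0,"ax": 0,"ay": 0,"az": -0.8,"jaw": 0.2}
    - {"dx": 0,"dy": 0,"dz": 0,"ax": 0,"ay": 0,"az": 0,"jaw": 0.2}

```text
clock: 34.22
position: [0.4549, 0.3581, 0.4505]
tool_rot: [1.0, 0.023, 0.002, -0.002]
wrist_force: [-0.9, -1.1, -3.3]
opening: 0.0396
grasp_force: 41.6
```

```bash
python3 -c "
from h import *
to([.5137,.055,.45],2.4)"
```

```text
t 34.2 pos [0.4549 0.3581 0.4505] d [ 1.53 10.18  0.02] a [-0.03 -0.04  0.03] open 0.0396 F [-0.9 -1.1 -3.3]
```

Request:
arm_command:
  plan:
    - {"dx": 0.15,"dy": 0.9,"dz": 0,"ax": 0,"ay": 0,"az": 0,"jaw": 0.2}
    - {"dx": 0.15,"dy": 1,"dz": 0,"ax": 0,"ay": 0,"az": 0,"jaw": 0.2}
    - {"dx": 0.15,"dy": 1,"dz": 0,"ax": 0,"ay": 0,"az": 0,"jaw": 0.2}
    - {"dx": 0.15,"dy": 1,"dz": 0,"ax": 0,"ay": 0,"az": 0,"jaw": 0.2}
    - {"dx": 0.15,"dy": 1,"dz": 0,"ax": 0,"ay": 0,"az": 0,"jaw": 0.2}

```text
clock: 34.63
position: [0.483, 0.2105, 0.4468]
tool_rot: [1.0, 0.019, -0.001, 0.0]
wrist_force: [0.9, 0.2, -2.6]
opening: 0.0394
grasp_force: 41.7
```

Request:
arm_command:
  plan:
    - {"dx": 0.15,"dy": 1,"dz": 0,"ax": 0,"ay": 0,"az": 0,"jaw": 0.2}
    - {"dx": 0.15,"dy": 1,"dz": 0,"ax": 0,"ay": 0,"az": 0,"jaw": 0.2}
    - {"dx": 0.15,"dy": 1,"dz": 0,"ax": 0,"ay": 0,"az": 0,"jaw": 0.2}
    - {"dx": 0.15,"dy": 1,"dz": 0,"ax": 0,"ay": 0,"az": 0,"jaw": 0.2}
    - {"dx": 0.15,"dy": 0.8,"dz": 0,"ax": 0,"ay": 0,"az": 0,"jaw": 0.2}

```text
clock: 35.05
position: [0.5115, 0.0666, 0.447]
tool_rot: [1.0, 0.018, -0.001, 0.0]
wrist_force: [0.2, -0.3, -2.0]
opening: 0.0398
grasp_force: 41.7
```

Request:
arm_command:
  plan:
    - {"dx": 0,"dy": 0.4,"dz": 0,"ax": 0,"ay": 0,"az": 0,"jaw": 0.2}
    - {"dx": 0,"dy": 0,"dz": 0,"ax": 0,"ay": 0,"az": 0,"jaw": 0.2}
    - {"dx": 0,"dy": 0,"dz": 0,"ax": 0,"ay": 0,"az": 0,"jaw": 0.2}

```text
clock: 35.3
position: [0.512, 0.0574, 0.4474]
tool_rot: [1.0, 0.02, -0.0, -0.0]
wrist_force: [0.3, 0.7, -2.5]
opening: 0.0397
grasp_force: 41.8
```

Run:
```python
from h import *
to([.5137,.055,.30],2.4)
imaging.capture("wrist");i=imaging.camera_info("wrist")
for q in("blue1","red1","white"):
  for r in imaging.tip_of(q,"wrist"):print(q,r,np.round(atz("wrist",r["position"],.03,i),3))
for q,z in(("bay_red",.03),("bay_blue",.03),("carrier_post",.123)):
  for r in imaging.tip_of(q,"wrist"):print(q,r,np.round(atz("wrist",r["position"],z,i),3))
```

```text
t 35.3 pos [0.512  0.0574 0.4474] d [0.05 0.08 4.91] a [-0.01  0.01 -0.03] open 0.0397 F [ 0.3  0.7 -2.5]
blue1 {'position': [241.6, 229.9], 'conf': 0.94} [0.429 0.166 0.03 ]
red1 {'position': [242.4, 168.2], 'conf': 0.76} [0.518 0.162 0.03 ]
red1 {'position': [313.7, 207.3], 'conf': 0.59} [0.467 0.064 0.03 ]
red1 {'position': [142.8, 291.0], 'conf': 0.28} [0.321 0.323 0.03 ]
white {'position': [553.5, 83.5], 'conf': 0.76} [ 0.645 -0.239  0.03 ]
bay_red {'position': [290.9, 173.3], 'conf': 0.57} [0.513 0.097 0.03 ]
bay_red {'position': [615.3, 125.7], 'conf': 0.37} [ 0.598 -0.341  0.03 ]
carrier_post {'position': [421.9, 227.4], 'conf': 0.93} [ 0.476 -0.054  0.123]
```

Carrier and pots are as expected. Setting down the last red pot.

Request:
arm_command:
  plan:
    - {"dx": 0.03,"dy": 0,"dz": 0.8,"ax": 0,"ay": 0,"az": 0,"jaw": 0.2}
    - {"dx": 0,"dy": 0,"dz": 0.9,"ax": 0,"ay": 0,"az": 0,"jaw": 0.2}
    - {"dx": 0,"dy": 0,"dz": 0.9,"ax": 0,"ay": 0,"az": 0,"jaw": 0.2}
    - {"dx": 0,"dy": 0,"dz": 0.9,"ax": 0,"ay": 0,"az": 0,"jaw": 0.2}
    - {"dx": 0,"dy": 0,"dz": 0.6,"ax": 0,"ay": 0,"az": 0,"jaw": 0.2}

```text
clock: 36.07
position: [0.5127, 0.0578, 0.3229]
tool_rot: [1.0, 0.021, -0.001, -0.0]
wrist_force: [-0.8, 0.4, -3.1]
opening: 0.0396
grasp_force: 41.8
```

Request:
arm_command:
  plan:
    - {"dx": 0,"dy": 0,"dz": 0.4,"ax": 0,"ay": 0,"az": 0,"jaw": 0.2}
    - {"dx": 0,"dy": 0,"dz": 0.35,"ax": 0,"ay": 0,"az": 0,"jaw": 0.2}
    - {"dx": 0,"dy": 0,"dz": 0,"ax": 0,"ay": 0,"az": 0,"jaw": 0.2}
    - {"dx": 0,"dy": 0,"dz": 0,"ax": 0,"ay": 0,"az": 0,"jaw": 0.2}

```text
clock: 36.4
position: [0.5135, 0.0576, 0.3027]
tool_rot: [1.0, 0.021, 0.0, -0.0]
wrist_force: [-0.8, -0.0, -2.3]
opening: 0.0391
grasp_force: 41.8
```

Request:
arm_command:
  plan:
    - {"dx": 0,"dy": 0,"dz": 0.08,"ax": 0,"ay": 0,"az": 0,"jaw": 0.2}
    - {"dx": 0,"dy": 0,"dz": 0,"ax": 0,"ay": 0,"az": 0,"jaw": 0.2}

```text
clock: 36.57
position: [0.5137, 0.0575, 0.3009]
tool_rot: [1.0, 0.021, 0.001, -0.0]
wrist_force: [0.8, -0.2, -2.9]
opening: 0.0391
grasp_force: 41.8
```

Request:
arm_command:
  plan:
    - {"dx": 0,"dy": 0,"dz": 0.12,"ax": 0,"ay": 0,"az": 0,"jaw": 0.2}
    - {"dx": 0,"dy": 0,"dz": 0,"ax": 0,"ay": 0,"az": 0,"jaw": 0.2}

```text
clock: 36.73
position: [0.5134, 0.0574, 0.2967]
tool_rot: [1.0, 0.021, 0.001, -0.0]
wrist_force: [-0.0, 0.3, -3.1]
opening: 0.0392
grasp_force: 41.8
```

Request:
arm_command:
  plan:
    - {"dx": 0,"dy": 0,"dz": 0.06,"ax": 0,"ay": 0,"az": 0,"jaw": 0.2}
    - {"dx": 0,"dy": 0,"dz": 0,"ax": 0,"ay": 0,"az": 0,"jaw": 0.2}

```text
clock: 36.9
position: [0.5136, 0.0574, 0.2952]
tool_rot: [1.0, 0.021, 0.001, -0.0]
wrist_force: [-0.8, 0.2, 1.2]
opening: 0.0392
grasp_force: 42.1
```

Request:
arm_command:
  plan:
    - {"dx": 0,"dy": 0,"dz": -0.03,"ax": 0,"ay": 0,"az": 0,"jaw": 0.62}
    - {"dx": 0,"dy": 0,"dz": 0,"ax": 0,"ay": 0,"az": 0,"jaw": 0.62}
    - {"dx": 0,"dy": 0,"dz": 0,"ax": 0,"ay": 0,"az": 0,"jaw": 0.62}
    - {"dx": 0,"dy": 0,"dz": -0.5,"ax": 0,"ay": 0,"az": 0,"jaw": 0.62}
    - {"dx": 0,"dy": 0,"dz": -1,"ax": 0,"ay": 0,"az": 0,"jaw": 0.62}

```text
clock: 37.32
position: [0.5123, 0.0573, 0.3384]
tool_rot: [1.0, 0.021, -0.003, 0.001]
wrist_force: [-0.2, 0.3, 0.3]
opening: 0.0529
grasp_force: 0.0
```

Request:
arm_command:
  plan:
    - {"dx": 0,"dy": 0,"dz": -1,"ax": 0,"ay": 0,"az": 0,"jaw": 0.62}
    - {"dx": -0.2,"dy": 0.7,"dz": -0.5,"ax": 0,"ay": 0,"az": 0,"jaw": 0.6}
    - {"dx": -0.4,"dy": 0.9,"dz": 0,"ax": 0,"ay": 0,"az": 0,"jaw": 0.6}
    - {"dx": -0.4,"dy": 0.9,"dz": 0,"ax": 0,"ay": 0,"az": 0,"jaw": 0.6}
    - {"dx": -0.4,"dy": 0.9,"dz": 0,"ax": 0,"ay": 0,"az": 0,"jaw": 0.6}

```text
clock: 37.73
position: [0.4751, -0.0473, 0.3862]
tool_rot: [1.0, 0.021, 0.001, -0.0]
wrist_force: [0.2, -0.0, -0.5]
opening: 0.0514
grasp_force: 0.0
```

Request:
arm_command:
  plan:
    - {"dx": 0,"dy": 0.3,"dz": 0,"ax": 0,"ay": 0,"az": 0,"jaw": 0.6}
    - {"dx": 0,"dy": 0,"dz": 0,"ax": 0,"ay": 0,"az": 0,"jaw": 0.6}
    - {"dx": 0,"dy": 0,"dz": 0,"ax": 0,"ay": 0,"az": 0,"jaw": 0.6}

```text
clock: 37.98
position: [0.4763, -0.0551, 0.3859]
tool_rot: [1.0, 0.02, 0.001, -0.0]
wrist_force: [-0.4, 0.4, 0.1]
opening: 0.051
grasp_force: 0.0
```

Run:
```python
from h import *
to([.4735,-.0545,.265],2.4)
for cam in("wrist","scene"):
  im=imaging.capture(cam);cv2.imwrite(f"pics/{cam}14.png",im);i=imaging.camera_info(cam)
  for q,z in(("blue1",.03),("red1",.03),("white",.049),("carrier_post",.123)):
    for r in imaging.tip_of(q,cam):
      if r["conf"]>.4:print(cam,q,np.round(r["position"]),round(r["conf"],2),np.round(atz(cam,r["position"],z,i),3))
```

```text
t 38.0 pos [ 0.4763 -0.0551  0.3859] d [-0.09 -0.02  4.03] a [-0.01 -0.02 -0.01] open 0.051 F [-0.4  0.4  0.1]
wrist blue1 [194. 220.] 0.76 [0.428 0.093 0.03 ]
wrist blue1 [136. 218.] 0.55 [0.427 0.164 0.03 ]
wrist red1 [135. 145.] 0.85 [0.514 0.155 0.03 ]
wrist red1 [218. 150.] 0.81 [0.511 0.06  0.03 ]
wrist white [499.  34.] 0.74 [ 0.638 -0.223  0.049]
wrist carrier_post [321. 208.] 0.64 [ 0.476 -0.056  0.123]
scene blue1 [320. 206.] 0.81 [0.427 0.072 0.03 ]
scene blue1 [334. 192.] 0.59 [0.431 0.158 0.03 ]
scene blue1 [309. 217.] 0.45 [0.424 0.006 0.03 ]
scene red1 [351. 204.] 0.7 [0.516 0.15  0.03 ]
scene red1 [337. 220.] 0.64 [0.515 0.055 0.03 ]
scene red1 [216. 280.] 0.64 [ 0.323 -0.388  0.03 ]
scene white [320. 292.] 0.62 [ 0.638 -0.228  0.049]
scene carrier_post [308. 220.] 0.85 [ 0.467 -0.059  0.123]
```

All five pots stand in their bays. Going to the post, checking force in stages.

Request:
arm_command:
  plan:
    - {"dx": -0.05,"dy": 0,"dz": 0.8,"ax": 0,"ay": 0,"az": 0,"jaw": 0.5}
    - {"dx": 0,"dy": 0,"dz": 0.8,"ax": 0,"ay": 0,"az": 0,"jaw": 0.5}
    - {"dx": 0,"dy": 0,"dz": 0.6,"ax": 0,"ay": 0,"az": 0,"jaw": 0.5}
    - {"dx": 0,"dy": 0,"dz": 0.4,"ax": 0,"ay": 0,"az": 0,"jaw": 0.5}
    - {"dx": 0,"dy": 0,"dz": 0.3,"ax": 0,"ay": 0,"az": 0,"jaw": 0.5}

```text
clock: 38.9
position: [0.4743, -0.0552, 0.2974]
tool_rot: [1.0, 0.021, -0.0, -0.0]
wrist_force: [-0.0, -1.0, 0.4]
opening: 0.0429
grasp_force: 0.0
```

Request:
arm_command:
  plan:
    - {"dx": 0,"dy": 0,"dz": 0.3,"ax": 0,"ay": 0,"az": 0,"jaw": 0.5}
    - {"dx": 0,"dy": 0,"dz": 0,"ax": 0,"ay": 0,"az": 0,"jaw": 0.5}

```text
clock: 39.07
position: [0.4743, -0.0552, 0.2884]
tool_rot: [1.0, 0.021, -0.0, -0.0]
wrist_force: [0.2, -0.5, -0.2]
opening: 0.0426
grasp_force: 0.0
```

Request:
arm_command:
  plan:
    - {"dx": 0,"dy": 0,"dz": 0.4,"ax": 0,"ay": 0,"az": 0,"jaw": 0.5}
    - {"dx": 0,"dy": 0,"dz": 0.35,"ax": 0,"ay": 0,"az": 0,"jaw": 0.5}
    - {"dx": 0,"dy": 0,"dz": 0,"ax": 0,"ay": 0,"az": 0,"jaw": 0.5}

```text
clock: 39.32
position: [0.4743, -0.0553, 0.2664]
tool_rot: [1.0, 0.021, -0.0, -0.0]
wrist_force: [0.1, -0.1, 0.5]
opening: 0.0428
grasp_force: 0.0
```

Request:
arm_command:
  plan:
    - {"dx": 0,"dy": 0,"dz": 0,"ax": 0,"ay": 0,"az": 0,"jaw": 0.1}
    - {"dx": 0,"dy": 0,"dz": 0,"ax": 0,"ay": 0,"az": 0,"jaw": 0.1}
    - {"dx": 0,"dy": 0,"dz": 0,"ax": 0,"ay": 0,"az": 0,"jaw": 0.1}
    - {"dx": 0,"dy": 0,"dz": 0,"ax": 0,"ay": 0,"az": 0,"jaw": 0.1}
  force: 25

```text
clock: 39.65
position: [0.475, -0.0561, 0.2681]
tool_rot: [1.0, 0.02, 0.001, 0.0]
wrist_force: [0.2, -4.6, 4.1]
opening: 0.0151
grasp_force: 26.7
```

Request:
arm_command:
  plan:
    - {"dx": 0,"dy": 0.08,"dz": 0,"ax": 0,"ay": 0,"az": 0,"jaw": 0.1}
    - {"dx": 0,"dy": 0.15,"dz": 0,"ax": 0,"ay": 0,"az": 0,"jaw": 0.1}
    - {"dx": 0,"dy": 0.22,"dz": 0,"ax": 0,"ay": 0,"az": 0,"jaw": 0.1}
    - {"dx": 0,"dy": 0.25,"dz": 0,"ax": 0,"ay": 0,"az": 0,"jaw": 0.1}
    - {"dx": 0,"dy": 0.25,"dz": 0,"ax": 0,"ay": 0,"az": 0,"jaw": 0.1}

```text
clock: 40.07
position: [0.4762, -0.0826, 0.2681]
tool_rot: [1.0, 0.022, 0.001, -0.001]
wrist_force: [-1.8, 4.5, 7.4]
opening: 0.0147
grasp_force: 27.2
```

Request:
arm_command:
  plan:
    - {"dx": 0,"dy": 0.27,"dz": 0,"ax": 0,"ay": 0,"az": 0,"jaw": 0.1}
    - {"dx": 0,"dy": 0.28,"dz": 0,"ax": 0,"ay": 0,"az": 0,"jaw": 0.1}
    - {"dx": 0,"dy": 0.28,"dz": 0,"ax": 0,"ay": 0,"az": 0,"jaw": 0.1}
    - {"dx": 0,"dy": 0.28,"dz": 0,"ax": 0,"ay": 0,"az": 0,"jaw": 0.1}
    - {"dx": 0,"dy": 0.28,"dz": 0,"ax": 0,"ay": 0,"az": 0,"jaw": 0.1}

```text
clock: 40.48
position: [0.4782, -0.1245, 0.2681]
tool_rot: [1.0, 0.022, 0.001, -0.001]
wrist_force: [-0.6, 4.7, 6.4]
opening: 0.0151
grasp_force: 27.2
```

Request:
arm_command:
  plan:
    - {"dx": 0,"dy": 0.28,"dz": 0,"ax": 0,"ay": 0,"az": 0,"jaw": 0.1}
    - {"dx": 0,"dy": 0.28,"dz": 0,"ax": 0,"ay": 0,"az": 0,"jaw": 0.1}
    - {"dx": 0,"dy": 0.28,"dz": 0,"ax": 0,"ay": 0,"az": 0,"jaw": 0.1}
    - {"dx": 0,"dy": 0.28,"dz": 0,"ax": 0,"ay": 0,"az": 0,"jaw": 0.1}
    - {"dx": 0,"dy": 0.28,"dz": 0,"ax": 0,"ay": 0,"az": 0,"jaw": 0.1}

```text
clock: 40.9
position: [0.4801, -0.1665, 0.2681]
tool_rot: [1.0, 0.022, 0.001, -0.001]
wrist_force: [-0.3, 4.2, 5.8]
opening: 0.015
grasp_force: 27.2
```

Request:
arm_command:
  plan:
    - {"dx": 0,"dy": 0.28,"dz": 0,"ax": 0,"ay": 0,"az": 0,"jaw": 0.1}
    - {"dx": 0,"dy": 0.28,"dz": 0,"ax": 0,"ay": 0,"az": 0,"jaw": 0.1}
    - {"dx": 0,"dy": 0.28,"dz": 0,"ax": 0,"ay": 0,"az": 0,"jaw": 0.1}
    - {"dx": 0,"dy": 0.25,"dz": 0,"ax": 0,"ay": 0,"az": 0,"jaw": 0.1}
    - {"dx": 0,"dy": 0.2,"dz": 0,"ax": 0,"ay": 0,"az": 0,"jaw": 0.1}

```text
clock: 41.32
position: [0.4819, -0.2055, 0.2681]
tool_rot: [1.0, 0.021, 0.002, -0.001]
wrist_force: [-0.2, 4.8, 5.7]
opening: 0.0151
grasp_force: 27.0
```

Request:
arm_command:
  plan:
    - {"dx": 0,"dy": 0.2,"dz": 0,"ax": 0,"ay": 0,"az": 0,"jaw": 0.1}
    - {"dx": 0,"dy": 0.2,"dz": 0,"ax": 0,"ay": 0,"az": 0,"jaw": 0.1}
    - {"dx": 0,"dy": 0.2,"dz": 0,"ax": 0,"ay": 0,"az": 0,"jaw": 0.1}
    - {"dx": 0,"dy": 0.2,"dz": 0,"ax": 0,"ay": 0,"az": 0,"jaw": 0.1}
    - {"dx": 0,"dy": 0.15,"dz": 0,"ax": 0,"ay": 0,"az": 0,"jaw": 0.1}

```text
clock: 41.73
position: [0.4831, -0.2338, 0.2681]
tool_rot: [1.0, 0.021, 0.002, -0.001]
wrist_force: [0.9, 5.3, 5.4]
opening: 0.0153
grasp_force: 27.1
```

Request:
arm_command:
  plan:
    - {"dx": 0,"dy": 0.15,"dz": 0,"ax": 0,"ay": 0,"az": 0,"jaw": 0.1}
    - {"dx": 0,"dy": 0.13,"dz": 0,"ax": 0,"ay": 0,"az": 0,"jaw": 0.1}
    - {"dx": 0,"dy": 0.1,"dz": 0,"ax": 0,"ay": 0,"az": 0,"jaw": 0.1}
    - {"dx": 0,"dy": 0.1,"dz": 0,"ax": 0,"ay": 0,"az": 0,"jaw": 0.1}

```text
clock: 42.07
position: [0.4838, -0.2479, 0.2681]
tool_rot: [1.0, 0.022, 0.002, -0.001]
wrist_force: [-0.3, 4.3, 6.4]
opening: 0.0151
grasp_force: 27.1
```

Request:
arm_command:
  plan:
    - {"dx": 0,"dy": 0.1,"dz": 0,"ax": 0,"ay": 0,"az": 0,"jaw": 0.1}
    - {"dx": 0,"dy": 0.1,"dz": 0,"ax": 0,"ay": 0,"az": 0,"jaw": 0.1}
    - {"dx": 0,"dy": 0.08,"dz": 0,"ax": 0,"ay": 0,"az": 0,"jaw": 0.1}

```text
clock: 42.32
position: [0.4842, -0.2563, 0.2681]
tool_rot: [1.0, 0.022, 0.002, -0.001]
wrist_force: [0.2, 4.8, 5.3]
opening: 0.0148
grasp_force: 27.0
```

Request:
arm_command:
  plan:
    - {"dx": 0,"dy": 0.06,"dz": 0,"ax": 0,"ay": 0,"az": 0,"jaw": 0.1}
    - {"dx": 0,"dy": 0,"dz": 0,"ax": 0,"ay": 0,"az": 0,"jaw": 0.1}

```text
clock: 42.48
position: [0.4843, -0.2568, 0.2681]
tool_rot: [1.0, 0.022, 0.001, -0.002]
wrist_force: [-0.2, 8.6, 8.8]
opening: 0.0151
grasp_force: 27.5
```

Force is rising at 0.2 m of travel, so this is the stop. One more small push to confirm.

Request:
arm_command:
  plan:
    - {"dx": 0,"dy": 0.1,"dz": 0,"ax": 0,"ay": 0,"az": 0,"jaw": 0.1}
    - {"dx": 0,"dy": 0.1,"dz": 0,"ax": 0,"ay": 0,"az": 0,"jaw": 0.1}
    - {"dx": 0,"dy": 0,"dz": 0,"ax": 0,"ay": 0,"az": 0,"jaw": 0.1}

```text
clock: 42.73
position: [0.4849, -0.2582, 0.268]
tool_rot: [1.0, 0.024, -0.0, -0.006]
wrist_force: [-4.1, 25.9, 19.3]
opening: 0.0152
grasp_force: 29.6
```

Request:
arm_command:
  plan:
    - {"dx": 0,"dy": -0.1,"dz": 0,"ax": 0,"ay": 0,"az": 0,"jaw": 0.6}
    - {"dx": 0,"dy": 0,"dz": 0,"ax": 0,"ay": 0,"az": 0,"jaw": 0.6}
    - {"dx": 0,"dy": 0,"dz": 0,"ax": 0,"ay": 0,"az": 0,"jaw": 0.6}
    - {"dx": 0,"dy": 0,"dz": -0.6,"ax": 0,"ay": 0,"az": 0,"jaw": 0.6}
    - {"dx": 0,"dy": 0,"dz": -1,"ax": 0,"ay": 0,"az": 0,"jaw": 0.6}

```text
clock: 43.15
position: [0.4821, -0.2622, 0.3129]
tool_rot: [1.0, 0.02, -0.002, -0.001]
wrist_force: [0.2, -0.3, -0.2]
opening: 0.0517
grasp_force: 0.0
```

Request:
arm_command:
  plan:
    - {"dx": 0,"dy": 0,"dz": -1,"ax": 0,"ay": 0,"az": 0,"jaw": 0.6}
    - {"dx": 0,"dy": 0,"dz": -1,"ax": 0,"ay": 0,"az": 0,"jaw": 0.6}
    - {"dx": 0,"dy": 0,"dz": -1,"ax": 0,"ay": 0,"az": 0,"jaw": 0.6}
    - {"dx": 0,"dy": 0,"dz": 0,"ax": 0,"ay": 0,"az": 0,"jaw": 0.6}
    - {"dx": 0,"dy": 0,"dz": 0,"ax": 0,"ay": 0,"az": 0,"jaw": 0.6}

```text
clock: 43.57
position: [0.4832, -0.2632, 0.407]
tool_rot: [1.0, 0.02, 0.002, 0.001]
wrist_force: [-0.7, 0.2, -1.2]
opening: 0.0514
grasp_force: 0.0
```

Run:
```python
from h import *
to([.484,-.255,.3],2.4)
for cam in("wrist","scene","top"):
  im=imaging.capture(cam);cv2.imwrite(f"pics/{cam}15.png",im);i=imaging.camera_info(cam)
  for q,z in(("blue1",.03),("red1",.03),("white",.049),("carrier_post",.123)):
    for r in imaging.tip_of(q,cam):
      if r["conf"]>.4:print(cam,q,round(r["conf"],2),np.round(atz(cam,r["position"],z,i),3))
```

```text
t 43.6 pos [ 0.4832 -0.2632  0.407 ] d [ 0.04 -0.27  3.57] a [ 0.01 -0.05 -0.01] open 0.0514 F [-0.7  0.2 -1.2]
wrist blue1 0.98 [ 0.428 -0.179  0.03 ]
wrist blue1 0.85 [ 0.441 -0.04   0.03 ]
wrist blue1 0.72 [ 0.44  -0.108  0.03 ]
wrist blue1 0.57 [ 0.325 -0.168  0.03 ]
wrist red1 0.62 [ 0.541 -0.145  0.03 ]
wrist red1 0.59 [ 0.523 -0.041  0.03 ]
wrist white 0.8 [ 0.636 -0.224  0.049]
wrist carrier_post 0.65 [ 0.487 -0.256  0.123]
scene blue1 0.83 [ 0.438 -0.028  0.03 ]
scene blue1 0.83 [ 0.428 -0.106  0.03 ]
scene blue1 0.75 [ 0.428 -0.196  0.03 ]
scene blue1 0.7 [ 0.32  -0.166  0.03 ]
scene red1 0.85 [ 0.521 -0.035  0.03 ]
scene red1 0.66 [ 0.547 -0.14   0.03 ]
scene carrier_post 0.95 [ 0.478 -0.253  0.123]
top blue1 0.75 [ 0.31  -0.168  0.03 ]
top blue1 0.64 [ 0.421 -0.035  0.03 ]
top blue1 0.54 [ 0.421 -0.105  0.03 ]
top red1 0.78 [ 0.536 -0.151  0.03 ]
top red1 0.53 [ 0.512 -0.038  0.03 ]
top white 0.64 [ 0.643 -0.222  0.049]
top carrier_post 0.63 [ 0.501 -0.253  0.123]
```

The carrier sits at the green stop. red3 now reads about 2 cm further toward the outer wall, which could be the announced knock. Checking that it still stands.

Run:
```python
from h import *
im=cv2.imread("pics/wrist15.png")
print("if upright: base,lid,bar",np.round(proj("wrist",[[.541,-.146,.03],[.541,-.146,.10],[.541,-.146,.155]])).tolist(),"red1",np.round(proj("wrist",[[.521,-.042,.03],[.521,-.042,.10],[.521,-.042,.155]])).tolist())
h=cv2.cvtColor(im,cv2.COLOR_BGR2HSV)
m=((h[...,0]<8)|(h[...,0]>172))&(h[...,1]>110)
for y in range(90,230,4):print(y,"".join(("0123456789"[h[y,x,2]//26] if m[y,x] else "." if h[y,x,2]>150 else "-") for x in range(40,310,3)))
```

```text
if upright: base,lid,bar [[221.0, 129.0], [197.0, 130.0], [167.0, 131.0]] red1 [[136.0, 143.0], [92.0, 148.0], [41.0, 154.0]]
90 ..........................................................................................
94 ..........................................................................................
98 ........................................888888888888887888888888888888888888888.-.........
102 ..........888888888888888888888888888999998888888888888884533322222222222222222..--.......
106 ..........---2222333333---------------------888888888888885-3344444555544496666..--.......
110 ...........------4448888666888888888888888888888888888888888343-488888888888888..--.......
114 ...........------48888888888888888888888888888888888888888885-333-4888888888888..--.......
118 ...........------478888888888888888888888888888888888888888882-32-4448888888888..--.......
122 ...........--8888888863---63333--8766677778888888832------5886--22-444488888888..--.......
126 ...........88888888888863---333337888888888888888842-------4482-22-444458888888..--.......
130 ..........8888888888888
[... 1647 characters left out ...]
-..........................--......
202 .................-----.---.-------------....---------------.......................--......
206 .................--------------------------------------------......---------......--......
210 ..............-........--------------.........----------------...-------------....--......
214 -------------............-----------.............--------------.-----------------.--......
218 ...........................--------...............---------------...-------------.--......
222 ............................-------................----------..........----------.--......
226 ............................------.................---------.............--------.--......
```

red3 stands upright: its bar is at (165,129), against a predicted (167,131), and it is inside the red bay. Handing in.

```bash
python3 -c "
from workcell import arm
print(arm.sign_off())"
```

```text
the job is handed in; nothing more can be done
None
```

The job is handed in but may be judged a failure: lowering onto the third blue pot, I hit the end of its bar and the wrist force read 123 N, over the 120 N limit. At the end all five pots (3 blue, 2 red) stood in their own bays with the carrier at the green stop, and the white pot was still on its hook.

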